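# Tighten the buffet guard's clamp screw with the hex key flipped for leverage

### The job

The clamp screw of the clear guard on the buffet is still loose. Pull the L-shaped hex key out of its wooden stand, flip it so that its short arm goes fully down into the screw, and use the long arm as the lever to turn the stiff screw clockwise (seen from above) until it comes up solid against its stop. Go gently: feel the key into the screw with less than 25 N, never push or squeeze the key with more than 30 N while turning or at the stop, and do not bump the guard; leave the key seated in the screw and do not disturb the tin, the bottle or the ramekin.

Things in the scene. Friction and masses are not known exactly. Their poses are not given: they have to be found in the camera images.
- key: Dark steel L-shaped hex key, 14 mm across flats, 0.27 kg. Origin: where the arms' centre lines meet at the bend; x axis along the short arm (tip at 58 mm), -z along the long arm (tip at 180 mm); two flats of each arm face +-y. Both ends narrow to a 4 mm long, 9 mm pilot. Starts upright in the stand: long arm down, origin 190 mm high, short arm level, pointing away from the robot within 50 deg.
- short_tip (a point): Centre of the end face of the key's short arm.
- long_tip (a point): Centre of the end face of the key's long arm.
- stand: Fixed wooden block 70 x 70 x 60 mm; origin at the centre of its underside, z up. In the middle of its top is a round 17 mm hole, 50 mm deep, with the key's long arm in it: lift the key straight up by at least 55 mm to clear it.
- foot: Fixed aluminium foot; origin on the table on the vertical screw axis, z up. Base 75 x 75 x 10 mm, 46 mm square block to 45 mm height. A 36 mm high bar runs along +x to a jaw at x = 149 to 191 mm (60 wide, 40 high) that holds a clear guard sheet at x = 170 mm (340 mm wide along y, 134 mm high). The other sides are free. The guard must not be hit (10 N) and the screw head not pressed hard (25 N).
- socket (a point): Centre of the floor of the screw's hex socket, 44 mm above the table; turns with the screw. Round steel head, 33 mm diameter, top at 66 mm; socket 15 mm across flats, 22 mm deep. With the short arm down in it the key fits when its long arm points 30 deg + any multiple of 60 deg from this point's x axis (within about 4 deg). Left alone, the seated key sags a few degrees.
- screw (a joint): Turn of the screw in rad, grows clockwise seen from above; starts at 0.15 to 0.5. Fully tight is a hard stop near 1.0, told by the sudden rise of force. At 0 the socket point's x axis lies along the foot's x axis. Stiff: it takes about 1.9 N m (13 N at 150 mm from the axis, over 30 N at 60 mm) and stays where it is left. The key has 0.1 to 0.15 rad of play and give in it.
- guard: The clear guard sheet with its steel top edge, carried by the foot (see there); origin on the table, 170 mm along x from the foot's origin. Not to be hit with more than 10 N.
- fuel_tin: Loose steel fuel tin, 84 mm diameter, 58 mm high; bystander. Origin at the centre of its underside.
- sauce: Loose red sauce bottle, 60 mm diameter, 170 mm high; bystander. Origin at the centre of its underside.
- ramekin: Loose white bowl, 84 mm diameter, 45 mm high; bystander. Origin at the centre of its underside.

How it is judged (in metres and radians):
On the way, in this order (a step that is already met when the one before it is completed fails the run):
1. the key is flipped and its short arm is fully seated in the screw (horizontal distance between short_tip and socket below 0.004 m and z of short_tip in the frame of socket below 0.007 m and angle between the x axis of key and the z axis of foot, either way round below 0.2 rad), for 0.2 s.
2. the screw is turned up to its stop with the short arm seated (all of step 1 and value of joint screw above 0.985 rad), for 0.2 s.
At the end, for the whole second after the job is handed in: The screw is at its stop (joint above 0.985, the stop is at 1.0 rad); the key, let go and at rest, still stands with its short arm in the socket: tip within 4 mm of the socket's axis and 7 mm of its floor, arm within 0.2 rad of the screw axis (all of step 2 and linear speed of key below 0.02 m/s); the robot touches nothing.
It fails at once if the key is pressed with more than 25 N on the screw or foot before it has entered the socket (contact force between key and foot above 25 N and z of short_tip in the frame of socket above 0.017 m).
It fails at once if the fingers push or squeeze the key with more than 30 N in all while the screw turns or is at its stop (contact force between the fingers and key above 30 N and (velocity of joint screw above 0.03 rad/s or value of joint screw above 0.985 rad)).
It fails at once if the guard is hit with more than 10 N (contact force between anything else and guard above 10 N).
It fails at once if a bystander is moved by more than 20 mm (distance of any of fuel_tin, sauce, ramekin from where it was at the start of the episode above 0.02 m).
It also fails if it takes over 72 s, if anything falls off the work surface, if the arm or the gripper's body presses on something with over 40 N, if the wrist force passes 120 N, or if a joint passes its speed limit or range.

### The arm

A 6-joint arm with a two-finger parallel gripper is mounted at the origin on the work surface. World frame = base frame: x ahead of the robot, y to its left, z up, the work surface at z = 0. Lengths are in m, angles in degrees, forces in N, time in s.
With the tool pointing down it reaches from about 0.375 to 0.9 m from the base axis. Payload 3.1 kg.
Tool frame: the origin (TCP) lies midway between the tips of the shut fingers; the grasp point (between the pads) lies 19 mm behind it (bot.hold_point_z is the distance from the TCP to the grasp point, in m); z points along the fingers, y is the line along which they close (so a half turn about z gives the same grasp; the last joint's range is limited). The gripper opens to 87 mm and grips with 3 to 60 N. Pads are 19 mm wide; open, the fingers measure 117 mm over their backs; the gripper's body (75 mm by 190 mm) begins 51 mm behind the grasp point.
Start: joints at [65.059, 30.224, 82.088, -0, 67.689, -10.227], TCP at [0.159, 0.604, 0.223] pointing down, gripper open.
Joint ranges: [-176.69, 176.69], [-43.24, 126.21], [12.49, 139.97], [-82, 262], [0, 151.66], [-163.58, 163.58]. Speed limits (degrees/s): [159.86, 159.86, 180, 180, 180, 180].

### API

Orientations are given as a 3x3 rotation matrix whose columns are the frame's x, y, z axes.
In Python, from rig import read_state, optics, order, bot gives the robot as it stands.
- The arm moves only by the tool drive_tool, never from a script. Its argument "steps" is a list of rows, each a list of 7 numbers: the finger opening in mm, from 0 to 87, then the shift along the tool's x, y, z normalised to -1 to 1, where 1 is 0.12 m, then the turn, a rotation vector about the tool's x, y, z normalised to -1 to 1, where 1 is 1.5 rad. In form: [[jaw, tx, ty, tz, ax, ay, az], ...]. A call has 1 to 8 rows; each row is the pose to reach, as a shift and turn from the pose commanded when the call began, along the tool's axes at that moment; what a row does not reach only later rows make up. A row lasts 1/10 s, in which the tool goes at most 50 mm and 8.59 degrees, less where a joint would pass 70% of its speed; a pose out of reach is approached as far as the arm can. A call with a number of a shift or a turn outside -1 to 1 is refused whole. A call with a gripper value outside its range is refused whole. The fingers move at their own pace and stop on an object; the grip force is fixed at half the most. Time passes only in rows, so rows that repeat a pose let the fingers close. It gives the time, the measured TCP pose, the force, the opening and the grip force at its end, in the units of the state.
- read_state(): the state, without advancing time (a new reading comes with each control period).
- optics.capture(name): name is "scene" or "top"; returns a dict with "color" (480x640x3 uint8, blue, green, red), "range_z" (480x640 float32, m along the optical axis (not along the pixel's ray), 0 where there is no reading), "fx", "fy", "cx", "cy" (pixels), "rvec" (rotation vector, rad) and "tvec" (3), from world to camera coordinates, as OpenCV has them. Camera axes: x right, y down, z forward; pixel columns grow to the right and rows downward; lengths in m; the calibration is good to about 2 mm. A picture is of the moment at which its call begins.
- order.hand_in(): hands the job in; it is judged then, once.
The state is a dict: "time_s": time; "joint_positions": joint angles; "qvel": joint speeds; "tau": joint torques, N m; "position": TCP position; "tcp_rot": TCP orientation; "force": force on the tool from outside, world axes, zero at the start; "moment": the same for the moment, N m; "opening": opening from 0.0 (shut) to 1.0 (fully open); "grasp_force": force on a finger pad.
Only numpy, scipy, OpenCV 4.12 (cv2) and the standard library are available. Lean on these libraries where they do the work, as an engineer would, in place of code of your own. Each camera call takes 0.05 s, during which the arm holds its last target. There are 200 camera calls.

## Working session

There is one attempt and no reset: what is moved stays moved. The work goes in short steps, Python scripts to look and compute and a tool call to move; the robot and the scene stay as the last step left them, time stands still between calls to the robot, and variables do not carry over. Pictures are saved under pics/ and viewed, at most 10 in all, crops included, and the job is handed in when it is done.

Besides the shell and the picture viewer there is one more tool, called after "Call:" as name([rows], argument=value, ...), one row to a line, values as JSON. drive_tool: Moves the arm, as the interface text tells. Scaled input: -1 to 1 covers 0.12 m each way for a shift and 1.5 rad each way for a turn. Its arguments: {"type":"object","properties":{"steps":{"type":"array"}},"required":["steps"]}

```bash
mkdir -p pics; ls
python3 - <<'E'
from rig import read_state, optics, order, bot
import cv2,numpy as np
s=read_state();print({k:np.round(v,3).tolist() for k,v in s.items()},bot.hold_point_z)
for n in("scene","top"):
    c=optics.capture(n);cv2.imwrite(f"pics/{n}0.png",c["color"]);np.savez(f"{n}0.npz",**c)
    R=cv2.Rodrigues(np.array(c["rvec"]))[0];print(n,c["fx"],c["cx"],c["cy"],(-R.T@np.array(c["tvec"]).ravel()).round(3),R.round(2).tolist())
E
```

```text
pics
{'time_s': 0.0, 'joint_positions': [65.06, 30.28, 82.154, -0.001, 67.688, -10.227], 'qvel': [0.011, -0.093, 0.019, 0.053, 0.054, -0.023], 'tau': [0.001, -44.004, -17.659, 0.063, 0.058, -0.0], 'position': [0.158, 0.604, 0.222], 'tcp_rot': [[-0.967, 0.254, -0.001], [0.254, 0.967, -0.002], [0.0, -0.002, -1.0]], 'force': [-0.172, -0.126, -0.289], 'moment': [0.006, 0.012, -0.005], 'grasp_force': 0.0, 'opening': 0.997} 0.0187
scene 533.8796401397966 317.1490785321989 238.025530417844 [1.119 0.235 0.99 ] [[-0.18, 0.98, -0.01], [0.82, 0.15, -0.55], [-0.54, -0.11, -0.83]]
top 521.4261959685798 322.9314744448183 237.67189354450124 [0.452 0.138 1.097] [[-0.02, -1.0, -0.0], [-0.99, 0.02, -0.12], [0.12, 0.0, -0.99]]
```

View pics/scene0.png

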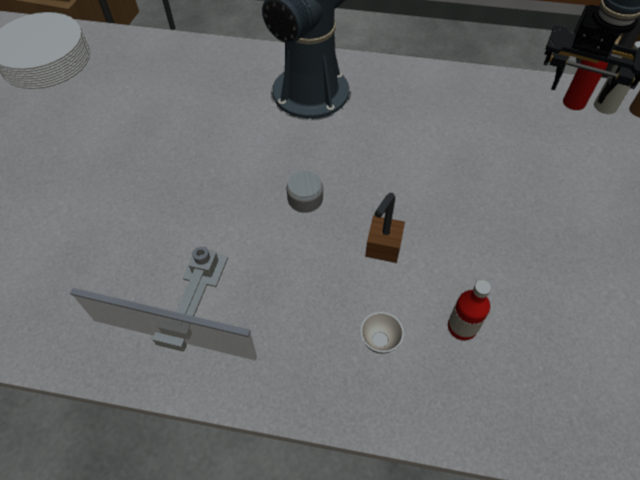

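View pics/top0.png

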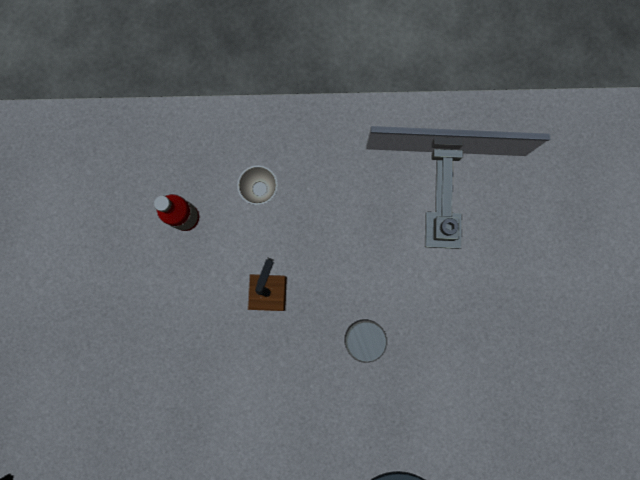

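The scene view shows the key in its stand (388,235), the screw head (201,256) and the guard behind it. In the top view the stand is at (267,292), the key runs (262,291) to (268,261), the screw head is at (450,227), and the tin is at (366,341). Next I'll view enlarged crops.

```bash
cat > h.py <<'E'
import numpy as np,cv2
from rig import read_state, optics, order, bot
def load(n): return dict(np.load(n+".npz"))
def ray(c,u,v):
    K=np.array([[c["fx"],0,c["cx"]],[0,c["fy"],c["cy"]],[0,0,1]],float)
    R=cv2.Rodrigues(c["rvec"])[0]; o=-R.T@c["tvec"].ravel()
    return o,R.T@np.linalg.solve(K,[u,v,1.])
def onz(c,p,z):
    o,d=ray(c,*p); return o+d*(z-o[2])/d[2]
def tri(c1,p1,c2,p2):
    o,d=ray(c1,*p1);q,e=ray(c2,*p2)
    t=np.linalg.lstsq(np.c_[d,-e],q-o,rcond=None)[0]
    a,b=o+t[0]*d,q+t[1]*e; return (a+b)/2,np.linalg.norm(a-b)
def crop(c,x,y,w,h,k): return cv2.resize(c["color"][y:y+h,x:x+w],None,fx=k,fy=k,interpolation=cv2.INTER_CUBIC)
E
python3 - <<'E'
from h import *
t=load("top0");s=load("scene0")
a=np.hstack([crop(t,240,245,50,75,8),crop(t,425,203,50,75,8)])
cv2.imwrite("pics/c1.png",cv2.convertScaleAbs(a,alpha=1.8))
a=np.hstack([crop(s,360,185,50,75,8),crop(s,178,235,50,75,8)])
cv2.imwrite("pics/c2.png",cv2.convertScaleAbs(a,alpha=1.8))
# wood mask
for c,z in((t,.06),):
    hsv=cv2.cvtColor(c["color"],cv2.COLOR_BGR2HSV);m=cv2.inRange(hsv,(3,90,30),(25,255,255))
    m[:200]=0;m=cv2.morphologyEx(m,cv2.MORPH_CLOSE,np.ones((3,3)))
    k=max(cv2.findContours(m,0,2)[0],key=cv2.contourArea);r=cv2.minAreaRect(k);b=cv2.boxPoints(r)
    print(r);print([onz(c,p,z).round(4).tolist() for p in b])
gl=onz(t,(372,128),.134);gr=onz(t,(549,135),.134);print("guard",gl,gr,np.linalg.norm(gl-gr))
print("screw",onz(t,(450,227),.066),tri(t,(450,227),s,(201,254)))
print("tin",onz(t,(366,341),.058),"ram",onz(t,(258,185),.045),"sauce",onz(t,(163,204),.17))
E
```

```text
((266.34124755859375, 292.4927673339844), (35.41797637939453, 34.55522918701172), 2.602562189102173)
[[0.4331, 0.2905, 0.06], [0.501, 0.2873, 0.06], [0.4966, 0.217, 0.06], [0.4287, 0.2208, 0.06]]
guard [0.77167721 0.04245334 0.134     ] [ 0.75130682 -0.29297965  0.134     ] 0.3360509584352699
screw [ 0.58771869 -0.11366105  0.066     ] (array([ 0.58920465, -0.11614837,  0.05407557]), np.float64(0.0008281029797159287))
tin [0.36659722 0.05927108 0.058     ] ram [0.68504006 0.27141291 0.045     ] sauce [0.62568183 0.42721764 0.17      ]
```

View pics/c1.png

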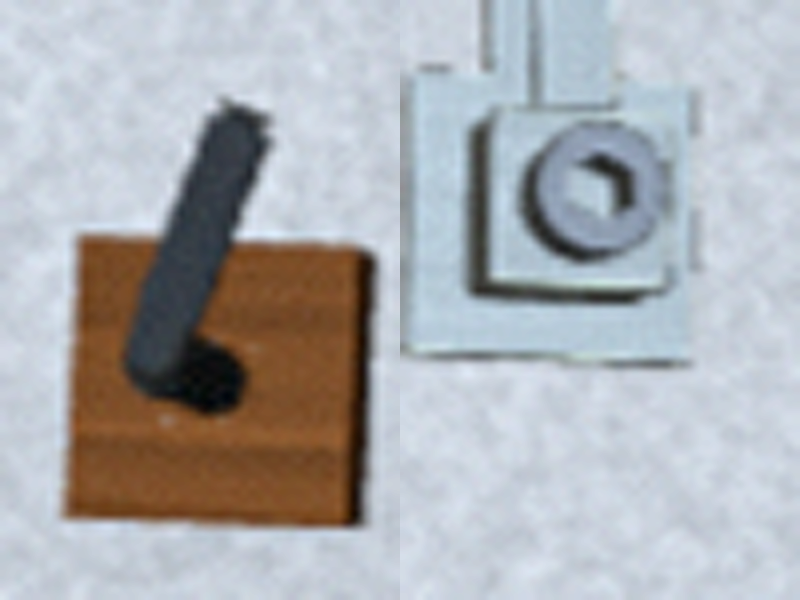

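View pics/c2.png

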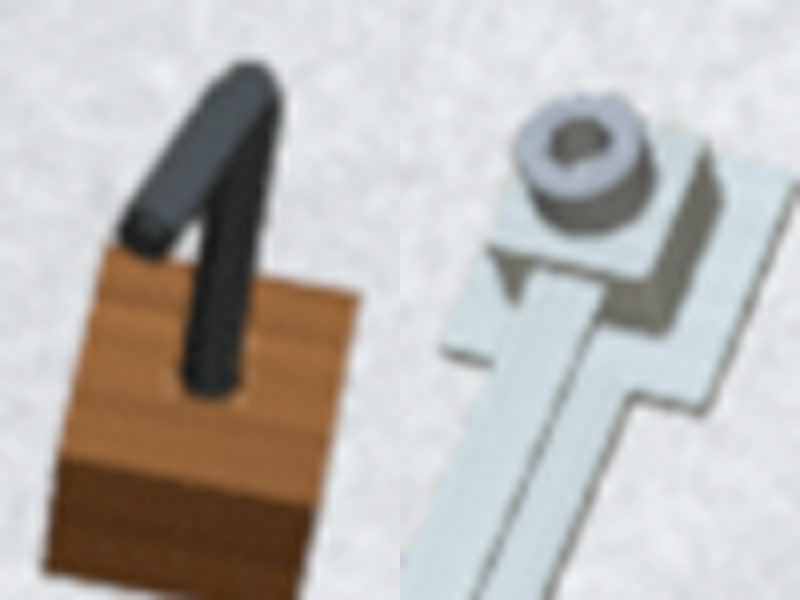

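Key crop: short arm runs from about (259,291) to (270,259) in top pixels. The screw head centre is at about (449.7,226.3) in top and (200.7,253.4) in scene. I'll take the key's direction from the depth readings and the socket's phase from its contour.

Run:
```python
from h import *
print([x for x in dir(bot) if x[0]!='_'])
t=load("top0");s=load("scene0")
print("screw",onz(t,(449.5,226.2),.066).round(4),onz(s,(200.4,253),.066).round(4))
def cloud(c):
    v,u=np.mgrid[:480,:640];z=c["range_z"].astype(float)
    P=np.stack([(u-c["cx"])/c["fx"]*z,(v-c["cy"])/c["fy"]*z,z],-1)
    return (P-c["tvec"].ravel())@cv2.Rodrigues(c["rvec"])[0]
for n,c in(("t",t),("s",s)):
    W=cloud(c); ok=c["range_z"]>0
    near=ok&(np.hypot(W[...,0]-.465,W[...,1]-.254)<.09)
    k=W[near&(W[...,2]>.175)]; 
    a=k[:,:2]-k[:,:2].mean(0);d=np.linalg.svd(a)[2][0];d*=np.sign(d[0]);p=a@d
    print(n,"key n",len(k),"mean",k.mean(0).round(4),"dir",d.round(3),np.degrees(np.arctan2(d[1],d[0])).round(1),"ext",p.min().round(4),p.max().round(4))
    l=W[near&(W[...,2]>.08)&(W[...,2]<.16)];print(" long",len(l),l.mean(0).round(4) if len(l) else'')
    h=W[ok&(np.hypot(W[...,0]-.588,W[...,1]+.115)<.022)&(W[...,2]>.061)&(W[...,2]<.072)];print(" head",len(h),(h.min(0)+h.max(0))/2,h.mean(0))
    st=W[near&(abs(W[...,2]-.06)<.005)];print(" stand",((st.min(0)+st.max(0))/2).round(4))
# key direction from top colour
g=cv2.cvtColor(t["color"],cv2.COLOR_BGR2GRAY)
m=np.zeros_like(g);m[250:295,250:280]=(g[250:295,250:280]<45)*255
hsv=cv2.cvtColor(t["color"],cv2.COLOR_BGR2HSV)
for uv in((265,270),(262,285),(267,292)):print(uv,g[uv[1],uv[0]],hsv[uv[1],uv[0]])
m=np.zeros_like(g);m[256:283,255:280]=(g[256:283,255:280]<65)&(hsv[256:283,255:280,1]<100)
ys,xs=np.nonzero(m[256:283])
for y in range(256,292,3):
    r=np.nonzero((g[y,250:285]<65)&(hsv[y,250:285,1]<110))[0];print(y,r.min()+250 if len(r) else'',r.max()+250 if len(r) else'',len(r))
# hex phase: edges from upsampled crop
b=cv2.resize(g[212:242,435:465],None,fx=10,fy=10,interpolation=cv2.INTER_CUBIC)
print(g[220:234,442:458])
gs=cv2.cvtColor(s["color"],cv2.COLOR_BGR2GRAY);print(gs[246:262,192:210])
```

```text
['PlanningError', 'hold_point_z']
screw [ 0.5893 -0.1127  0.066 ] [ 0.5938 -0.1132  0.066 ]
t key n 308 mean [0.4924 0.2438 0.1934] dir [ 0.934 -0.357] -20.9 ext -0.0324 0.0323
 long 38 [0.4658 0.2494 0.1209]
 head 169 [ 0.58979879 -0.11242085  0.06597471] [ 0.59018022 -0.11228214  0.06532518]
 stand [0.466  0.2553 0.0599]
s key n 232 mean [0.5016 0.2421 0.1932] dir [ 0.918 -0.398] -23.4 ext -0.0361 0.028
 long 170 [0.4757 0.2535 0.1196]
 head 148 [ 0.59350974 -0.1133085   0.06570266] [ 0.59452262 -0.11331717  0.06490201]
 stand [0.4692 0.2542 0.06  ]
(265, 270) 32 [105  55  37]
(262, 285) 35 [99 47 38]
(267, 292) 5 [45 85  6]
256   0
259 267 272 6
262 265 273 9
265 264 272 9
268 263 271 9
271 262 269 8
274 260 268 9
277 259 267 9
280 258 266 9
283 257 265 9
286 256 263 8
289 256 267 12
[[109  90  70  79  86  88  88  89  88  88  86  84  81  75  90 105]
 [ 95  66  70  82  85  86  87  89  95  94  89  87  86  82  82  96]
 [ 56  66  81  85  84  89  73  47  45  70  86  88  87  87  82  95]
 [ 51  76  85  85  82  64  42  26  19  34  46  76  90  89  84  73]
 [ 60  83  85  90  98  96  81  58 
[... 1137 characters left out ...]
 72  98 100  89  80 105]
 [ 99 101 100  93  75  51  52  58  58  59  55  60  83  99 100  88  65  90]
 [ 99  99  99  94  78  56  53  57  63  69  75  81  93  98  97  81  56  82]
 [100  92  99  99  94  79  68  73  88  93  94  96  97  96  88  67  49  73]
 [103  85  94 100  99  97  89  92 102 101  97  97  96  89  74  55  49  63]
 [110  90  83  95  99  99  99 100 100  98  97  96  87  73  58  53  49  64]
 [115 100  70  75  87  93  98  98  98  92  88  79  68  58  54  53  52  70]
 [116 105  69  50  61  73  79  81  80  75  68  60  55  55  56  55  57  83]
 [118 113  87  49  46  49  54  56  57  56  57  55  56  56  56  55  69 100]
 [119 119 103  63  47  48  52  53  54  55  57  57  56  57  56  64  88 111]]
```

Estimates:
- Screw axis about (0.591,-0.113).
- Stand about (0.4675,0.2545).
- Key short arm points about -22°.
- Socket corners lie at about +2° (mod 60), so the screw starts near 0.43 rad.

The plan:
1. Grip the long arm with the tool tilted toward horizontal along the short arm.
2. Lift, then pitch the tool down by 90°.
3. Insert with the long arm pointing toward the robot.
4. Release, and push the long arm with open fingers at about 150 mm from the axis.

First I'll move the tool toward the stand while pitching it up.

Call:
drive_tool([
  [87, -0.5, -0.5, 0, 0, -0.2, 0],
  [87, -1, -1, 0, 0, -0.4, 0],
  [87, -1, -1, 0, 0, -0.6, 0],
  [87, -1, -1, 0, 0, -0.6, 0],
  [87, -1, -1, 0, 0, -0.6, 0],
  [87, -1, -1, 0, 0, -0.6, 0],
  [87, -1, -1, 0, 0, -0.6, 0],
])

```text
time_s: 0.8
position: [0.2418, 0.4573, 0.2191]
tcp_rot: [[-0.604, 0.25, 0.757], [0.149, 0.968, -0.201], [-0.783, -0.008, -0.622]]
force: [0.0, -0.6, -0.3]
opening: 0.997
grasp_force: 0.0
```

```bash
cat >> h.py <<'E'
from scipy.spatial.transform import Rotation as Ro
def st():
    s=read_state();R=np.array(s["tcp_rot"]);p=np.array(s["position"])
    print("t",round(s["time_s"],2),"j",np.round(s["joint_positions"],1).tolist(),"p",p.round(4),"zaz,el",np.degrees([np.arctan2(R[1,2],R[0,2]),np.arcsin(R[2,2])]).round(1),"y",R[:,1].round(3),"F",np.round(s["force"],1),"M",np.round(s["moment"],2),"op",round(s["opening"]*87,1),"gf",round(s["grasp_force"],1))
    return s,p,R
def toolR(az,el,side=1):
    a,e=np.radians([az,el]);z=np.array([np.cos(e)*np.cos(a),np.cos(e)*np.sin(a),np.sin(e)])
    y=side*np.array([-np.sin(a),np.cos(a),0]);return np.c_[np.cross(y,z),y,z]
def go(pt,Rt):
    s,p,R=st();d=R.T@(np.array(pt)-p);w=Ro.from_matrix(R.T@Rt).as_rotvec()
    print("shift",(d/.12).round(3).tolist(),"turn",(w/1.5).round(3).tolist(),"mm",(d*1e3).round(1),"deg",np.degrees(w).round(1))
H=bot.hold_point_z
E
python3 - <<'E'
from h import *
R=toolR(-22,-30);g=np.array([.4675,.2545,.15]);print(g+R[:,2]*(H-.11))
go(g+R[:,2]*(H-.11),R)
E
```

```text
[0.39418932 0.28411944 0.19565   ]
t 0.8 j [76.5, 32.5, 103.4, -60.3, 64.2, 38.9] p [0.2418 0.4573 0.2191] zaz,el [-14.8 -38.5] y [ 0.25   0.968 -0.008] F [ 0.  -0.6 -0.3] M [ 0.1   0.52 -0.01] op 86.7 gf 0.0
shift [-0.829, -1.078, 1.372] turn [0.069, -0.098, 0.054] mm [ -99.5 -129.3  164.7] deg [ 6.  -8.4  4.6]
```

Call:
drive_tool([
  [87, -0.3, -0.35, 0.4, 0, 0, 0.03],
  [87, -0.6, -0.7, 0.7, 0.03, -0.03, 0.05],
  [87, -0.6, -0.7, 0.7, 0.03, -0.03, 0.05],
  [87, -0.6, -0.7, 0.7, 0.03, -0.03, 0.05],
  [87, -0.6, -0.7, 0.7, 0.03, -0.03, 0.05],
])

```text
time_s: 1.3
position: [0.3308, 0.348, 0.2273]
tcp_rot: [[-0.545, 0.334, 0.769], [0.223, 0.942, -0.252], [-0.808, 0.034, -0.588]]
force: [-0.5, 0.1, -0.1]
opening: 1.0
grasp_force: 0.0
```

Run:
```python
from h import *
R=toolR(-22,-30);g=np.array([.4675,.2545,.15])
go(g+R[:,2]*(H-.11),R)
```

```text
t 1.3 j [62.5, 28.6, 115.1, -73.2, 56.5, 48.0] p [0.3308 0.348  0.2273] zaz,el [-18.1 -36. ] y [0.334 0.942 0.034] F [-0.5  0.1 -0.1] M [ 0.2   0.49 -0.01] op 87.0 gf 0.0
shift [-0.193, -0.333, 0.695] turn [0.036, -0.071, -0.003] mm [-23.2 -40.   83.4] deg [ 3.1 -6.1 -0.3]
```

Run:
```python
from h import *
R=toolR(-22,-36);g=np.array([.4675,.2545,.145])
go(g+R[:,2]*(H-.07),R); print((g+R[:,2]*H).round(4))
```

```text
t 1.3 j [62.5, 28.6, 115.1, -73.2, 56.5, 48.0] p [0.3308 0.348  0.2273] zaz,el [-18.1 -36. ] y [0.334 0.942 0.034] F [-0.5  0.1 -0.1] M [ 0.2   0.49 -0.01] op 87.0 gf 0.0
shift [-0.24, -0.353, 1.048] turn [0.036, -0.001, -0.001] mm [-28.8 -42.3 125.8] deg [ 3.1 -0.1 -0.1]
[0.4815 0.2488 0.134 ]
```

Call:
drive_tool([
  [87, -0.24, -0.35, 0, 0.036, 0, 0],
  [87, -0.24, -0.35, 0.3, 0.036, 0, 0],
  [87, -0.24, -0.35, 0.6, 0.036, 0, 0],
  [87, -0.24, -0.35, 0.9, 0.036, 0, 0],
  [87, -0.24, -0.35, 0.9, 0.036, 0, 0],
  [87, -0.24, -0.35, 0.9, 0.036, 0, 0],
])

```text
time_s: 1.9
position: [0.4107, 0.2898, 0.1975]
tcp_rot: [[-0.556, 0.39, 0.734], [0.226, 0.921, -0.318], [-0.8, -0.011, -0.6]]
force: [-0.1, -0.5, 1.1]
opening: 1.003
grasp_force: 0.0
```

Run:
```python
from h import *
R=toolR(-22,-36);g=np.array([.4675,.2545,.145])
go(g+R[:,2]*H,R)
t=optics.capture("top");s=optics.capture("scene")
a=np.hstack([crop(t,205,235,100,100,4),crop(s,340,160,100,100,4)])
cv2.imwrite("pics/g1.png",cv2.convertScaleAbs(a,alpha=1.8))
```

```text
t 1.9 j [49.3, 31.7, 117.0, -81.9, 50.5, 49.1] p [0.4107 0.2898 0.1975] zaz,el [-23.4 -36.9] y [ 0.39   0.921 -0.011] F [-0.1 -0.5  1.1] M [ 0.21  0.54 -0.01] op 87.2 gf 0.0
shift [0.017, -0.078, 0.86] turn [-0.013, -0.01, -0.0] mm [  2.1  -9.4 103.1] deg [-1.1 -0.9 -0. ]
```

View pics/g1.png

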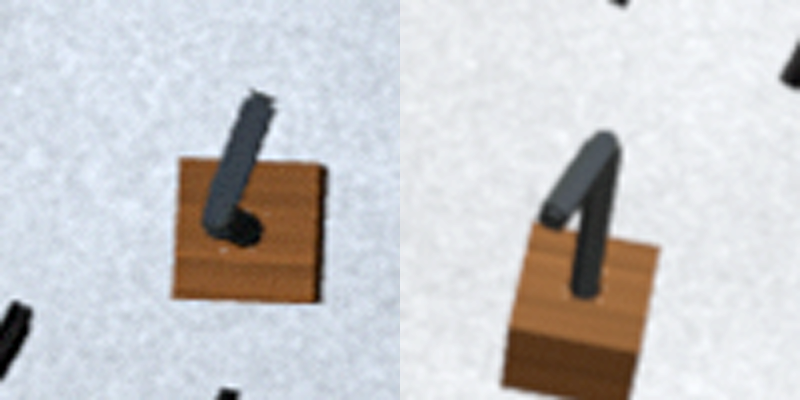

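The tool is in front of the key, with fingertips at the crop's lower left and the key untouched. Joint 4 has hit its -82° limit, so I'll grip with the tool steeper, 48° below level. That still leaves a reachable pose after the flip.

Run:
```python
from h import *
R=toolR(-22,-48);g=np.array([.4675,.2545,.155])
go(g+R[:,2]*(H-.075),R)
```

```text
t 2.0 j [49.4, 31.6, 117.1, -81.9, 50.5, 49.1] p [0.4096 0.2895 0.1977] zaz,el [-23.4 -36.9] y [ 0.388  0.921 -0.012] F [0.3 0.  0.3] M [ 0.26  0.42 -0.01] op 87.1 gf 0.0
shift [-0.14, -0.086, 0.2] turn [-0.013, 0.129, -0.001] mm [-16.8 -10.3  24. ] deg [-1.1 11.1 -0.1]
```

Call:
drive_tool([
  [87, -0.14, -0.08, 0, -0.01, 0.13, 0],
  [87, -0.14, -0.08, 0.1, -0.01, 0.13, 0],
  [87, -0.14, -0.08, 0.1, -0.01, 0.13, 0],
  [87, -0.14, -0.08, 0.1, -0.01, 0.13, 0],
])

```text
time_s: 2.4
position: [0.4241, 0.2724, 0.2044]
tcp_rot: [[-0.688, 0.38, 0.619], [0.281, 0.925, -0.255], [-0.669, -0.002, -0.743]]
force: [0.4, -0.5, -0.2]
opening: 0.999
grasp_force: 0.0
```

Run:
```python
from h import *
R=toolR(-22,-48);g=np.array([.4675,.2545,.155])
go(g+R[:,2]*(H),R)
```

```text
t 2.4 j [40.9, 25.0, 115.9, -68.5, 40.0, 28.5] p [0.4241 0.2724 0.2044] zaz,el [-22.4 -48. ] y [ 0.38   0.925 -0.002] F [ 0.4 -0.5 -0.2] M [ 0.15  0.45 -0.01] op 86.9 gf 0.0
shift [-0.016, 0.001, 0.723] turn [-0.003, 0.0, -0.002] mm [-1.9  0.1 86.8] deg [-0.3  0.  -0.2]
```

Call:
drive_tool([
  [87, -0.015, 0, 0.2, 0, 0, 0],
  [87, -0.015, 0, 0.4, 0, 0, 0],
  [87, -0.015, 0, 0.55, 0, 0, 0],
  [87, -0.015, 0, 0.65, 0, 0, 0],
  [87, -0.015, 0, 0.72, 0, 0, 0],
  [87, -0.015, 0, 0.72, 0, 0, 0],
])

```text
time_s: 3.0
position: [0.4801, 0.2535, 0.1437]
tcp_rot: [[-0.692, 0.381, 0.613], [0.281, 0.924, -0.258], [-0.665, -0.007, -0.747]]
force: [0.9, 0.8, 0.4]
opening: 0.997
grasp_force: 0.0
```

Run:
```python
from h import *
R=toolR(-22,-48);g=np.array([.4675,.2545,.155])
go(g+R[:,2]*(H),R)
t=optics.capture("top");s=optics.capture("scene")
a=np.hstack([crop(t,215,235,100,100,4),crop(s,340,150,100,100,4)])
cv2.imwrite("pics/g2.png",cv2.convertScaleAbs(a,alpha=1.8))
```

```text
t 3.0 j [34.1, 33.3, 115.4, -82.0, 34.3, 38.7] p [0.4801 0.2535 0.1437] zaz,el [-22.9 -48.3] y [ 0.381  0.924 -0.007] F [0.9 0.8 0.4] M [ 0.19  0.39 -0.01] op 86.8 gf 0.0
shift [0.012, -0.031, 0.019] turn [-0.007, -0.004, -0.001] mm [ 1.4 -3.8  2.2] deg [-0.6 -0.3 -0. ]
```

View pics/g2.png

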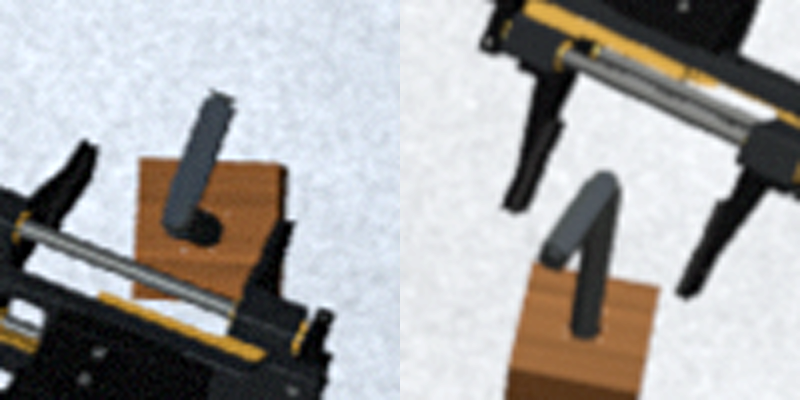

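Both fingers straddle the long arm, but joint 4 is at its limit again, with a 4 mm lateral error. I'll steepen slightly and re-centre before closing.

Run:
```python
from h import *
R=toolR(-22,-53);g=np.array([.4675,.2545,.155])
go(g+R[:,2]*(H),R)
```

```text
t 3.1 j [34.1, 33.2, 115.4, -81.9, 34.3, 38.7] p [0.4797 0.2534 0.1444] zaz,el [-22.8 -48.3] y [ 0.381  0.924 -0.006] F [-0.1  0.6 -1.1] M [ 0.14  0.36 -0.02] op 87.3 gf 0.0
shift [0.027, -0.029, 0.024] turn [-0.006, 0.055, -0.001] mm [ 3.2 -3.5  2.9] deg [-0.5  4.7 -0.1]
```

Call:
drive_tool([
  [87, 0.025, -0.03, 0.02, -0.006, 0.055, 0],
  [87, 0.025, -0.03, 0.02, -0.006, 0.055, 0],
  [87, 0.025, -0.03, 0.02, -0.006, 0.055, 0],
])

```text
time_s: 3.4
position: [0.4781, 0.2497, 0.1412]
tcp_rot: [[-0.738, 0.378, 0.559], [0.302, 0.926, -0.226], [-0.603, 0.002, -0.798]]
force: [-0.0, -0.3, 0.8]
opening: 1.005
grasp_force: 0.0
```

Run:
```python
from h import *
R=toolR(-22,-53);g=np.array([.4675,.2545,.155])
go(g+R[:,2]*(H),R)
```

```text
t 3.4 j [31.5, 31.6, 115.0, -73.8, 30.3, 28.9] p [0.4781 0.2497 0.1412] zaz,el [-22.1 -52.9] y [0.378 0.926 0.002] F [-0.  -0.3  0.8] M [0.14 0.35 0.02] op 87.4 gf 0.0
shift [0.008, 0.003, 0.006] turn [-0.0, 0.001, -0.003] mm [1.  0.4 0.7] deg [-0.   0.1 -0.2]
```

Well aligned. Closing gradually.

Call:
drive_tool([
  [40, 0, 0, 0, 0, 0, 0],
  [25, 0, 0, 0, 0, 0, 0],
  [20, 0, 0, 0, 0, 0, 0],
  [15, 0, 0, 0, 0, 0, 0],
  [0, 0, 0, 0, 0, 0, 0],
  [0, 0, 0, 0, 0, 0, 0],
  [0, 0, 0, 0, 0, 0, 0],
  [0, 0, 0, 0, 0, 0, 0],
])

```text
time_s: 4.2
position: [0.478, 0.2497, 0.1403]
tcp_rot: [[-0.74, 0.377, 0.557], [0.302, 0.926, -0.226], [-0.601, 0.001, -0.799]]
force: [0.2, -0.3, -0.3]
opening: 0.352
grasp_force: 0.0
```

Run:
```python
from h import *
s,p,R=st();g=p-R[:,2]*H;print(g); go(p+[0,0,.12],R)
```

```text
t 4.2 j [31.5, 31.7, 114.9, -73.7, 30.3, 28.7] p [0.478  0.2497 0.1403] zaz,el [-22.1 -53.1] y [0.377 0.926 0.001] F [ 0.2 -0.3 -0.3] M [0.11 0.33 0.02] op 30.6 gf 0.0
[0.46755932 0.25396905 0.15521862]
t 4.2 j [31.5, 31.7, 114.9, -73.7, 30.3, 28.7] p [0.478  0.2497 0.1403] zaz,el [-22.1 -53.1] y [0.377 0.926 0.001] F [ 0.2 -0.3 -0.3] M [0.11 0.33 0.02] op 30.6 gf 0.0
shift [-0.601, 0.001, -0.799] turn [0.0, 0.0, 0.0] mm [-72.1   0.1 -95.9] deg [0. 0. 0.]
```

Call:
drive_tool([
  [0, 0, 0, 0, 0, 0, 0],
  [0, 0, 0, 0, 0, 0, 0],
  [0, 0, 0, 0, 0, 0, 0],
  [0, 0, 0, 0, 0, 0, 0],
  [0, 0, 0, 0, 0, 0, 0],
  [0, 0, 0, 0, 0, 0, 0],
])

```text
time_s: 4.8
position: [0.4779, 0.2496, 0.1403]
tcp_rot: [[-0.74, 0.377, 0.557], [0.302, 0.926, -0.227], [-0.601, 0.0, -0.799]]
force: [-0.4, -0.7, 0.7]
opening: 0.155
grasp_force: 30.0
```

```bash
python3 -c "
from h import *
st()"
```

```text
t 4.8 j [31.5, 31.7, 115.0, -73.7, 30.3, 28.7] p [0.4779 0.2496 0.1403] zaz,el [-22.2 -53.1] y [0.377 0.926 0.   ] F [-0.4 -0.7  0.7] M [-0.09  0.36 -0.07] op 13.5 gf 30.0
```

Call:
drive_tool([
  [0, -0.1, 0, -0.133, 0, 0, 0],
  [0, -0.2, 0, -0.266, 0, 0, 0],
  [0, -0.3, 0, -0.4, 0, 0, 0],
  [0, -0.4, 0, -0.532, 0, 0, 0],
  [0, -0.5, 0, -0.665, 0, 0, 0],
  [0, -0.6, 0, -0.8, 0, 0, 0],
  [0, -0.6, 0, -0.8, 0, 0, 0],
])

```text
time_s: 5.5
position: [0.4788, 0.2507, 0.2626]
tcp_rot: [[-0.737, 0.377, 0.56], [0.304, 0.926, -0.223], [-0.603, 0.006, -0.798]]
force: [0.9, 0.0, -1.7]
opening: 0.158
grasp_force: 30.0
```

```bash
python3 -c "
from h import *
st()
t=optics.capture('top');s=optics.capture('scene')
a=np.hstack([crop(t,195,225,120,120,3),crop(s,330,110,120,120,3)])
cv2.imwrite('pics/g3.png',cv2.convertScaleAbs(a,alpha=1.8))"
```

```text
t 5.5 j [31.5, 18.3, 108.6, -48.9, 39.9, -1.2] p [0.4788 0.2507 0.2626] zaz,el [-21.7 -52.9] y [0.377 0.926 0.006] F [ 0.9  0.  -1.7] M [0.27 0.55 0.05] op 13.7 gf 30.0
```

View pics/g3.png

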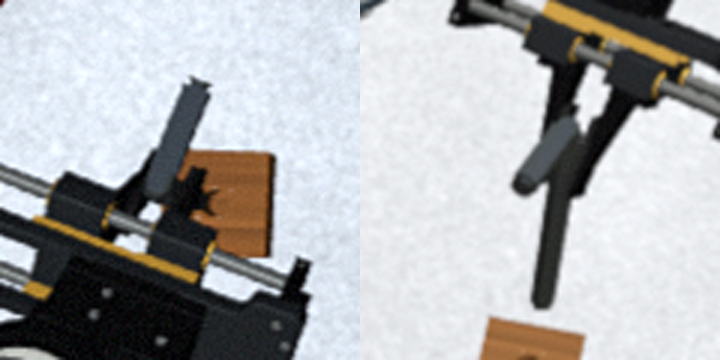

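The key is clear of the stand, upright and firmly held. Next come the flip poses, taking the key as exactly upright at the grip with its origin 190 mm high.

```bash
cat >> h.py <<'E'
# key in tool, from the grip reading
Rg=np.array([[-.74,.377,.557],[.302,.926,-.227],[-.601,0,-.799]]);U,_,V=np.linalg.svd(Rg);Rg=U@V
pg=np.array([.4779,.2496,.1403])
def azv(a): return np.array([np.cos(np.radians(a)),np.sin(np.radians(a)),0])
_y=Rg[:,1]-[0,0,Rg[2,1]];_y/=np.linalg.norm(_y);_z=np.array([0,0,1.])
Kt=Rg.T@np.c_[np.cross(_y,_z),_y,_z]           # key axes in tool
_g=pg-Rg[:,2]*H
ot=Rg.T@(np.array([_g[0],_g[1],.190])-pg)      # key origin in tool
def keypose(p,R): return p+R@ot,R@Kt
def toolfor(tip,az):   # short tip position, long arm azimuth, short arm down
    L=azv(az);Rk=np.c_[[0,0,-1.],np.cross(-L,[0,0,-1.]),-L]
    R=Rk@Kt.T;return np.array(tip)-Rk[:,0]*.058-R@ot,R
E
python3 - <<'E'
from h import *
print(Kt.round(3),ot.round(4))
p,R=toolfor([.591,-.113,.15],182);print(p.round(3),R.round(2))
go(p,R)
E
```

```text
[[-0.799  0.    -0.601]
 [ 0.     1.     0.   ]
 [ 0.601  0.    -0.799]] [-0.0209  0.     -0.0465]
[ 0.541 -0.115  0.197] [[-0.6  -0.03 -0.8 ]
 [-0.02  1.   -0.03]
 [ 0.8  -0.   -0.6 ]]
t 5.6 j [31.5, 18.4, 108.8, -49.0, 39.9, -1.1] p [0.4773 0.2497 0.2597] zaz,el [-22.1 -53.1] y [0.378 0.926 0.001] F [-0.  -0.8 -2.4] M [ 0.22  0.57 -0.02] op 13.8 gf 30.0
shift [-0.999, -2.611, 1.403] turn [0.044, 1.03, -0.309] mm [-119.9 -313.3  168.3] deg [  3.8  88.5 -26.5]
```

Call:
drive_tool([
  [0, -0.1, -0.15, -0.1, 0, 0.08, -0.02],
  [0, -0.2, -0.3, -0.2, 0.01, 0.16, -0.05],
  [0, -0.2, -0.45, -0.2, 0.01, 0.24, -0.07],
  [0, -0.2, -0.6, -0.2, 0.02, 0.32, -0.1],
  [0, -0.2, -0.8, -0.2, 0.02, 0.4, -0.12],
  [0, -0.2, -1, -0.2, 0.02, 0.48, -0.14],
  [0, -0.2, -1, -0.2, 0.02, 0.5, -0.15],
  [0, -0.2, -1, -0.2, 0.02, 0.5, -0.15],
])

```text
time_s: 6.4
position: [0.4386, 0.1351, 0.2919]
tcp_rot: [[-0.974, 0.184, -0.132], [0.194, 0.979, -0.063], [0.118, -0.087, -0.989]]
force: [-0.6, -0.2, -2.6]
opening: 0.16
grasp_force: 30.0
```

Run:
```python
from h import *
p,R=toolfor([.591,-.113,.15],182)
go(p,R)
```

```text
t 6.4 j [5.1, 16.2, 94.4, -3.0, 77.3, -73.1] p [0.4386 0.1351 0.2919] zaz,el [-154.6  -81.6] y [ 0.184  0.979 -0.087] F [-0.6 -0.2 -2.6] M [ 0.09 -0.19  0.02] op 13.9 gf 30.0
shift [-1.331, -1.812, 0.802] turn [0.024, 0.529, -0.161] mm [-159.7 -217.4   96.2] deg [  2.1  45.5 -13.8]
```

Call:
drive_tool([
  [0, -0.2, -0.2, 0, 0, 0.08, -0.02],
  [0, -0.4, -0.4, 0, 0.01, 0.16, -0.05],
  [0, -0.6, -0.6, 0, 0.01, 0.24, -0.07],
  [0, -0.8, -0.8, 0, 0.02, 0.32, -0.1],
  [0, -0.9, -1, 0, 0.02, 0.4, -0.12],
  [0, -0.9, -1, 0, 0.02, 0.48, -0.14],
  [0, -0.9, -1, 0, 0.024, 0.53, -0.16],
  [0, -0.9, -1, 0, 0.024, 0.53, -0.16],
])

```text
time_s: 7.2
position: [0.5206, -0.0007, 0.2869]
tcp_rot: [[-0.598, -0.039, -0.801], [-0.024, 0.999, -0.031], [0.801, 0.0, -0.598]]
force: [-1.0, 1.2, -4.0]
opening: 0.155
grasp_force: 30.0
```

Run:
```python
from h import *
p,R=toolfor([.591,-.113,.12],182)
go(p,R)
```

```text
t 7.2 j [-7.7, 44.8, 61.8, -9.8, 125.8, -101.8] p [ 0.5206 -0.0007  0.2869] zaz,el [-177.7  -36.7] y [-0.039  0.999  0.   ] F [-1.   1.2 -4. ] M [ 0.07 -0.92 -0.03] op 13.5 gf 30.0
shift [-0.883, -0.956, 0.49] turn [-0.002, -0.003, 0.002] mm [-106.  -114.8   58.8] deg [-0.2 -0.2  0.2]
```

Call:
drive_tool([
  [0, 0, -0.3, 0, 0, 0, 0],
  [0, -0.2, -0.6, 0.1, 0, 0, 0],
  [0, -0.4, -0.8, 0.2, 0, 0, 0],
  [0, -0.6, -0.95, 0.3, 0, 0, 0],
  [0, -0.75, -0.95, 0.4, 0, 0, 0],
  [0, -0.88, -0.95, 0.49, 0, 0, 0],
  [0, -0.88, -0.95, 0.49, 0, 0, 0],
  [0, -0.88, -0.95, 0.49, 0, 0, 0],
])

```text
time_s: 8.0
position: [0.5414, -0.1131, 0.1721]
tcp_rot: [[-0.601, -0.04, -0.799], [-0.025, 0.999, -0.031], [0.799, 0.001, -0.601]]
force: [-0.1, -0.0, -2.4]
opening: 0.161
grasp_force: 30.0
```

Run:
```python
from h import *
p,R=toolfor([.591,-.113,.12],182)
go(p,R)
t=optics.capture('top');s=optics.capture('scene')
np.savez("top1.npz",**t);np.savez("scene1.npz",**s)
a=np.hstack([crop(t,390,180,80,100,5),crop(s,160,180,80,100,5)])
cv2.imwrite('pics/g4.png',cv2.convertScaleAbs(a,alpha=1.8))
```

```text
t 8.0 j [-15.6, 53.8, 60.6, -15.8, 116.4, -108.2] p [ 0.5414 -0.1131  0.1721] zaz,el [-177.8  -37. ] y [-0.04   0.999  0.001] F [-0.1 -0.  -2.4] M [-0.01 -0.86 -0.04] op 14.0 gf 30.0
shift [-0.035, -0.014, 0.027] turn [-0.002, -0.0, 0.002] mm [-4.2 -1.6  3.3] deg [-0.2 -0.   0.2]
```

View pics/g4.png

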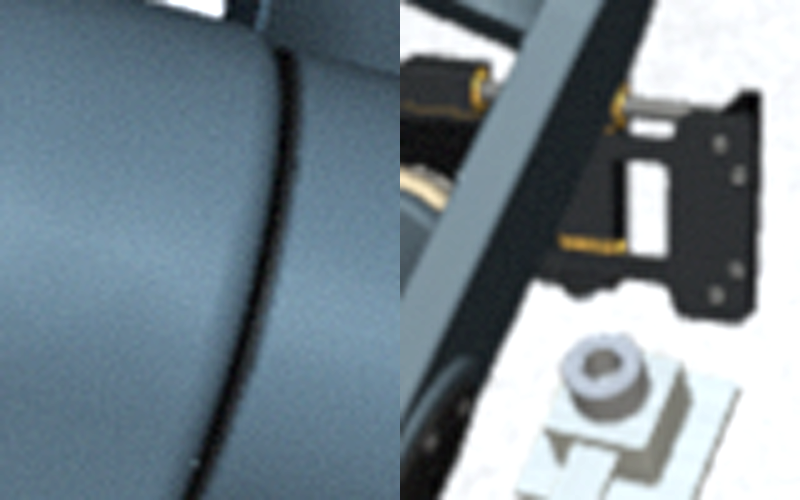

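The arm hides the key in the top view and the gripper hides it in the scene view; only the screw head shows, at about (201,253). The in-hand key pose is well fixed horizontally, so I'll check camera bias against the fingertips seen earlier at a known TCP.

Run:
```python
from h import *
t=load("top1");s=load("scene1")
print("true .4801 .2535 .1437")
a=(262.5,281.9);b=(390.6,212.9)
print(onz(t,a,.1437),onz(s,b,.1437),tri(t,a,s,b))
p,R=toolfor([.591,-.113,.075],182);go(p,R)
```

```text
true .4801 .2535 .1437
[0.48301474 0.25137709 0.1437    ] [0.48136573 0.25605618 0.1437    ] (array([0.48270165, 0.25364882, 0.14482015]), np.float64(0.004810977464735398))
t 8.1 j [-15.6, 53.7, 60.5, -15.8, 116.4, -108.2] p [ 0.5421 -0.1136  0.173 ] zaz,el [-177.7  -37.1] y [-0.04   0.999  0.   ] F [-0.4  0.3 -2.5] M [ 0.05 -0.86  0.01] op 13.6 gf 30.0
shift [-0.336, -0.009, 0.263] turn [-0.003, 0.002, 0.002] mm [-40.4  -1.1  31.5] deg [-0.2  0.1  0.2]
```

Call:
drive_tool([
  [0, -0.1, -0.01, 0.08, 0, 0, 0],
  [0, -0.2, -0.01, 0.16, 0, 0, 0],
  [0, -0.28, -0.01, 0.22, 0, 0, 0],
  [0, -0.28, -0.01, 0.22, 0, 0, 0],
  [0, -0.28, -0.01, 0.22, 0, 0, 0],
])

```text
time_s: 8.6
position: [0.5402, -0.1156, 0.1282]
tcp_rot: [[-0.6, -0.038, -0.799], [-0.024, 0.999, -0.03], [0.8, 0.002, -0.6]]
force: [-0.5, -1.2, -2.1]
opening: 0.157
grasp_force: 30.0
```

Run:
```python
from h import *
p,R=toolfor([.590,-.113,.070],182);go(p,R)
pp,RR=st()[1:];o,K=keypose(pp,RR);print("tip",(o+K[:,0]*.058).round(4),K[:,0].round(3))
s=optics.capture('scene');t=optics.capture("top")
a=np.hstack([crop(s,160,200,80,80,5),crop(t,410,190,80,80,5)])
cv2.imwrite('pics/g5.png',cv2.convertScaleAbs(a,alpha=1.8))
```

```text
t 8.6 j [-15.8, 56.8, 61.3, -15.5, 112.9, -107.2] p [ 0.5402 -0.1156  0.1282] zaz,el [-177.9  -36.9] y [-0.038  0.999  0.002] F [-0.5 -1.2 -2.1] M [ 0.06 -0.9   0.03] op 13.7 gf 30.0
shift [-0.077, 0.007, 0.057] turn [-0.001, -0.001, 0.002] mm [-9.3  0.8  6.8] deg [-0.1 -0.1  0.2]
t 8.6 j [-15.8, 56.8, 61.3, -15.5, 112.9, -107.2] p [ 0.5402 -0.1156  0.1282] zaz,el [-177.9  -36.9] y [-0.038  0.999  0.002] F [-0.5 -1.2 -2.1] M [ 0.06 -0.9   0.03] op 13.7 gf 30.0
tip [ 0.5898 -0.1136  0.0814] [-0.002  0.001 -1.   ]
```

View pics/g5.png

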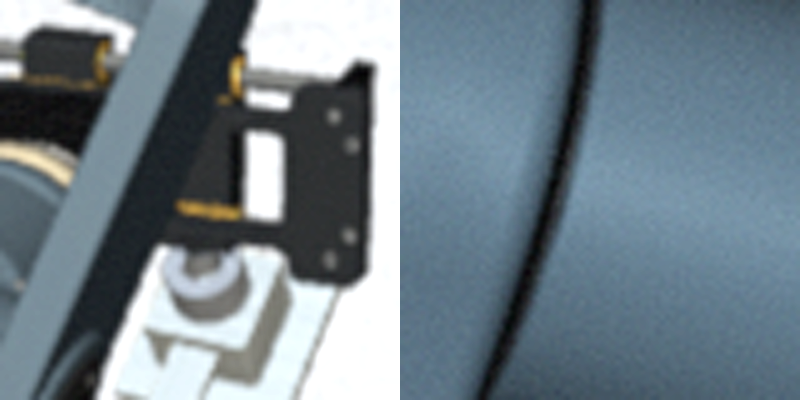

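The scene crop shows the dark key tip at (206,262) just above the head centre at (204,275), so sideways alignment is good. I'll feel downwards.

Call:
drive_tool([
  [0, -0.03, 0.005, 0.023, 0, 0, 0],
  [0, -0.06, 0.005, 0.045, 0, 0, 0],
  [0, -0.075, 0.005, 0.056, 0, 0, 0],
  [0, -0.075, 0.005, 0.056, 0, 0, 0],
])

```text
time_s: 9.1
position: [0.5404, -0.1149, 0.1173]
tcp_rot: [[-0.601, -0.038, -0.799], [-0.024, 0.999, -0.03], [0.799, 0.001, -0.601]]
force: [0.1, -0.2, -1.9]
opening: 0.158
grasp_force: 30.0
```

```bash
cat >> h.py <<'E'
def tip(log=True):
    s,p,R=st();o,K=keypose(p,R);t=o+K[:,0]*.058
    print("tip",t.round(4),"az long",np.degrees(np.arctan2(-K[1,2],-K[0,2])).round(1)%360,"kx",K[:,0].round(3));return t
E
python3 -c "
from h import *
tip()"
```

```text
t 9.1 j [-15.7, 57.5, 61.4, -15.3, 112.0, -106.9] p [ 0.5404 -0.1149  0.1173] zaz,el [-177.9  -36.9] y [-0.038  0.999  0.001] F [ 0.1 -0.2 -1.9] M [ 0.05 -0.92 -0.03] op 13.7 gf 30.0
tip [ 0.5901 -0.1129  0.0705] az long 182.2 kx [-0.     0.001 -1.   ]
```

Call:
drive_tool([
  [0, -0.0067, 0, 0.005, 0, 0, 0],
  [0, -0.0133, 0, 0.01, 0, 0, 0],
  [0, -0.02, 0, 0.015, 0, 0, 0],
  [0, -0.0267, 0, 0.02, 0, 0, 0],
  [0, -0.0267, 0, 0.02, 0, 0, 0],
])

```text
time_s: 9.6
position: [0.5407, -0.1151, 0.1136]
tcp_rot: [[-0.601, -0.038, -0.798], [-0.024, 0.999, -0.03], [0.799, 0.001, -0.602]]
force: [0.6, 0.3, -3.5]
opening: 0.157
grasp_force: 30.0
```

```bash
python3 -c "
from h import *
tip()"
```

```text
t 9.6 j [-15.7, 57.8, 61.4, -15.3, 111.7, -106.9] p [ 0.5407 -0.1151  0.1136] zaz,el [-177.8  -37. ] y [-0.038  0.999  0.001] F [ 0.6  0.3 -3.5] M [ 0.05 -0.89 -0.01] op 13.7 gf 30.0
tip [ 0.5904 -0.1131  0.0668] az long 182.2 kx [ 0.001  0.001 -1.   ]
```

Call:
drive_tool([
  [0, -0.0067, 0, 0.005, 0, 0, 0],
  [0, -0.0133, 0, 0.01, 0, 0, 0],
  [0, -0.0133, 0, 0.01, 0, 0, 0],
])

```text
time_s: 9.9
position: [0.5407, -0.1151, 0.1115]
tcp_rot: [[-0.601, -0.038, -0.798], [-0.024, 0.999, -0.03], [0.799, 0.001, -0.602]]
force: [0.2, -0.3, -2.3]
opening: 0.16
grasp_force: 30.0
```

Call:
drive_tool([
  [0, -0.0067, 0, 0.005, 0, 0, 0],
  [0, -0.0133, 0, 0.01, 0, 0, 0],
  [0, -0.0133, 0, 0.01, 0, 0, 0],
])

```text
time_s: 10.2
position: [0.5404, -0.1151, 0.1108]
tcp_rot: [[-0.6, -0.038, -0.799], [-0.023, 0.999, -0.03], [0.8, 0.001, -0.6]]
force: [-0.5, -0.9, 3.2]
opening: 0.156
grasp_force: 30.0
```

```bash
python3 -c "
from h import *
tip()"
```

```text
t 10.2 j [-15.7, 58.0, 61.4, -15.3, 111.6, -106.8] p [ 0.5404 -0.1151  0.1108] zaz,el [-177.8  -36.9] y [-0.038  0.999  0.001] F [-0.5 -0.9  3.2] M [-0.05 -0.15  0.08] op 13.6 gf 30.0
tip [ 0.59   -0.1132  0.064 ] az long 182.2 kx [-0.001  0.    -1.   ]
```

Contact at about 6 N. I'll probe sideways to see whether the pilot is inside the socket.

Call:
drive_tool([
  [0, 0, 0.015, 0, 0, 0, 0],
  [0, 0, 0.03, 0, 0, 0, 0],
  [0, 0, 0.03, 0, 0, 0, 0],
])

```text
time_s: 10.5
position: [0.5404, -0.1131, 0.1109]
tcp_rot: [[-0.6, -0.039, -0.799], [-0.02, 0.999, -0.033], [0.799, -0.004, -0.601]]
force: [-1.9, -4.8, 4.9]
opening: 0.158
grasp_force: 30.4
```

```bash
python3 -c "
from h import *
tip()"
```

```text
t 10.5 j [-15.5, 57.9, 61.5, -15.3, 111.5, -106.5] p [ 0.5404 -0.1131  0.1109] zaz,el [-177.6  -36.9] y [-0.039  0.999 -0.004] F [-1.9 -4.8  4.9] M [-0.88  0.12  0.51] op 13.7 gf 30.4
tip [ 0.59   -0.1113  0.0641] az long 182.2 kx [-0.    -0.004 -1.   ]
```

Call:
drive_tool([
  [0, 0, -0.015, 0, 0, 0, 0],
  [0, 0, -0.03, 0, 0, 0, 0],
  [0, 0, -0.045, 0, 0, 0, 0],
  [0, 0, -0.055, 0, 0, 0, 0],
  [0, 0, -0.055, 0, 0, 0, 0],
])

```text
time_s: 11.0
position: [0.5403, -0.1162, 0.1105]
tcp_rot: [[-0.599, -0.037, -0.8], [-0.026, 0.999, -0.027], [0.8, 0.005, -0.6]]
force: [-1.5, 2.1, 5.4]
opening: 0.154
grasp_force: 30.1
```

```bash
python3 -c "
from h import *
tip()"
```

```text
t 11.0 j [-15.9, 58.0, 61.4, -15.3, 111.7, -107.0] p [ 0.5403 -0.1162  0.1105] zaz,el [-178.1  -36.9] y [-0.037  0.999  0.005] F [-1.5  2.1  5.4] M [ 0.38  0.09 -0.19] op 13.4 gf 30.1
tip [ 0.5898 -0.1141  0.0637] az long 182.1 kx [-0.002  0.005 -1.   ]
```

Call:
drive_tool([
  [0, -0.008, 0.025, -0.01, 0, 0, 0],
  [0, -0.015, 0.025, -0.02, 0, 0, 0],
  [0, -0.015, 0.025, -0.02, 0, 0, 0],
])

```text
time_s: 11.3
position: [0.5415, -0.1146, 0.1112]
tcp_rot: [[-0.595, -0.038, -0.803], [-0.023, 0.999, -0.029], [0.803, 0.001, -0.595]]
force: [-5.8, -1.2, 6.2]
opening: 0.162
grasp_force: 30.0
```

```bash
python3 -c "
from h import *
tip()"
```

```text
t 11.3 j [-15.7, 58.2, 61.0, -15.4, 112.1, -106.8] p [ 0.5415 -0.1146  0.1112] zaz,el [-177.9  -36.5] y [-0.038  0.999  0.001] F [-5.8 -1.2  6.2] M [-0.27  0.78  0.2 ] op 14.1 gf 30.0
tip [ 0.5909 -0.1127  0.0641] az long 182.2 kx [-0.007  0.001 -1.   ]
```

Call:
drive_tool([
  [0, 0.01, 0, 0.013, 0, 0, 0],
  [0, 0.02, 0, 0.027, 0, 0, 0],
  [0, 0.03, 0, 0.04, 0, 0, 0],
  [0, 0.03, 0, 0.04, 0, 0, 0],
])

```text
time_s: 11.7
position: [0.5383, -0.1148, 0.1091]
tcp_rot: [[-0.603, -0.038, -0.797], [-0.024, 0.999, -0.03], [0.797, 0.002, -0.604]]
force: [2.1, -0.2, 1.1]
opening: 0.164
grasp_force: 30.0
```

```bash
python3 -c "
from h import *
tip()"
```

```text
t 11.7 j [-15.8, 57.8, 62.0, -15.2, 111.0, -106.7] p [ 0.5383 -0.1148  0.1091] zaz,el [-177.9  -37.1] y [-0.038  0.999  0.002] F [ 2.1 -0.2  1.1] M [ 0.03 -0.71  0.03] op 14.3 gf 30.0
tip [ 0.5881 -0.1128  0.0625] az long 182.2 kx [ 0.003  0.002 -1.   ]
```

It dropped 1.5 mm at smaller x. Pressing down a little more there.

Call:
drive_tool([
  [0, -0.0067, 0, 0.005, 0, 0, 0],
  [0, -0.0133, 0, 0.01, 0, 0, 0],
  [0, -0.0133, 0, 0.01, 0, 0, 0],
])

```text
time_s: 12.0
position: [0.5372, -0.115, 0.1079]
tcp_rot: [[-0.6, -0.038, -0.799], [-0.024, 0.999, -0.03], [0.8, 0.001, -0.6]]
force: [-0.8, -1.1, 5.1]
opening: 0.157
grasp_force: 30.0
```

```bash
python3 -c "
from h import *
tip()"
```

```text
t 12.0 j [-15.8, 58.0, 62.0, -15.3, 111.0, -106.7] p [ 0.5372 -0.115   0.1079] zaz,el [-177.9  -36.9] y [-0.038  0.999  0.001] F [-0.8 -1.1  5.1] M [-0.11 -0.06  0.08] op 13.6 gf 30.0
tip [ 0.5868 -0.113   0.0611] az long 182.2 kx [-0.001  0.001 -1.   ]
```

Call:
drive_tool([
  [0, 0.0067, 0.015, -0.005, 0, 0, 0],
  [0, 0.0067, 0.03, -0.005, 0, 0, 0],
  [0, 0.0067, 0.04, -0.005, 0, 0, 0],
  [0, 0.0067, 0.04, -0.005, 0, 0, 0],
])

```text
time_s: 12.4
position: [0.5375, -0.1124, 0.1086]
tcp_rot: [[-0.601, -0.039, -0.798], [-0.02, 0.999, -0.034], [0.799, -0.004, -0.602]]
force: [-1.6, -6.3, 1.6]
opening: 0.161
grasp_force: 30.7
```

```bash
python3 -c "
from h import *
tip()"
```

```text
t 12.4 j [-15.5, 57.9, 62.1, -15.3, 110.9, -106.3] p [ 0.5375 -0.1124  0.1086] zaz,el [-177.6  -37. ] y [-0.039  0.999 -0.004] F [-1.6 -6.3  1.6] M [-0.96 -0.3   0.61] op 14.0 gf 30.7
tip [ 0.5872 -0.1106  0.0619] az long 182.2 kx [ 0.001 -0.004 -1.   ]
```

Call:
drive_tool([
  [0, 0, -0.02, 0, 0, 0, 0],
  [0, 0, -0.04, 0, 0, 0, 0],
  [0, 0, -0.06, 0, 0, 0, 0],
  [0, 0, -0.08, 0, 0, 0, 0],
  [0, 0, -0.08, 0, 0, 0, 0],
])

```text
time_s: 12.9
position: [0.5379, -0.1184, 0.1078]
tcp_rot: [[-0.602, -0.038, -0.798], [-0.027, 0.999, -0.027], [0.798, 0.005, -0.602]]
force: [0.8, 3.9, -0.9]
opening: 0.157
grasp_force: 30.1
```

```bash
python3 -c "
from h import *
tip()"
```

```text
t 12.9 j [-16.1, 58.0, 61.9, -15.4, 111.0, -107.1] p [ 0.5379 -0.1184  0.1078] zaz,el [-178.  -37.] y [-0.038  0.999  0.005] F [ 0.8  3.9 -0.9] M [ 0.61 -0.75 -0.35] op 13.7 gf 30.1
tip [ 0.5877 -0.1163  0.0611] az long 182.2 kx [ 0.001  0.005 -1.   ]
```

Walls on both sides 5.7 mm apart, so the pilot is inside and the y centre is about -0.1135. Same for x.

Call:
drive_tool([
  [0, -0.01, 0.036, -0.013, 0, 0, 0],
  [0, -0.02, 0.036, -0.027, 0, 0, 0],
  [0, -0.025, 0.036, -0.033, 0, 0, 0],
  [0, -0.025, 0.036, -0.033, 0, 0, 0],
])

```text
time_s: 13.3
position: [0.5408, -0.1156, 0.1092]
tcp_rot: [[-0.596, -0.038, -0.802], [-0.023, 0.999, -0.031], [0.803, 0.0, -0.596]]
force: [-5.4, -1.4, -0.9]
opening: 0.158
grasp_force: 30.0
```

```bash
python3 -c "
from h import *
tip()"
```

```text
t 13.3 j [-15.7, 58.3, 61.2, -15.4, 111.8, -106.8] p [ 0.5408 -0.1156  0.1092] zaz,el [-177.8  -36.6] y [-0.038  0.999  0.   ] F [-5.4 -1.4 -0.9] M [-0.05  0.19  0.09] op 13.8 gf 30.0
tip [ 0.5902 -0.1137  0.0621] az long 182.2 kx [-0.006 -0.    -1.   ]
```

Call:
drive_tool([
  [0, 0.013, 0, 0.018, 0, 0, 0],
  [0, 0.026, 0, 0.035, 0, 0, 0],
  [0, 0.039, 0, 0.052, 0, 0, 0],
  [0, 0.05, 0, 0.067, 0, 0, 0],
  [0, 0.05, 0, 0.067, 0, 0, 0],
])

```text
time_s: 13.8
position: [0.5342, -0.1162, 0.1081]
tcp_rot: [[-0.606, -0.039, -0.795], [-0.023, 0.999, -0.031], [0.795, -0.0, -0.606]]
force: [5.2, -1.1, -4.2]
opening: 0.156
grasp_force: 30.0
```

```bash
python3 -c "
from h import *
tip()"
```

```text
t 13.8 j [-16.0, 57.5, 62.8, -15.3, 110.2, -106.7] p [ 0.5342 -0.1162  0.1081] zaz,el [-177.8  -37.3] y [-0.039  0.999 -0.   ] F [ 5.2 -1.1 -4.2] M [-0.04 -1.82  0.07] op 13.6 gf 30.0
tip [ 0.5842 -0.1143  0.0617] az long 182.2 kx [ 0.006 -0.    -1.   ]
```

Centre found at about (0.5872, -0.1136). Go there, then press down.

```bash
python3 -c "
from h import *
p,R=toolfor([.5872,-.1136,.0618],182);go(p,R)"
```

```text
t 13.8 j [-16.0, 57.5, 62.8, -15.3, 110.2, -106.7] p [ 0.5342 -0.1162  0.1081] zaz,el [-177.8  -37.3] y [-0.039  0.999 -0.   ] F [ 5.2 -1.1 -4.2] M [-0.04 -1.82  0.07] op 13.6 gf 30.0
shift [-0.014, 0.006, -0.024] turn [-0.002, 0.004, 0.001] mm [-1.7  0.8 -2.9] deg [-0.2  0.4  0.1]
```

Call:
drive_tool([
  [0, -0.014, 0.002, -0.018, 0, 0, 0],
  [0, -0.0265, 0.002, -0.0355, 0, 0, 0],
  [0, -0.0265, 0.002, -0.0355, 0, 0, 0],
])

```text
time_s: 14.1
position: [0.5374, -0.1151, 0.1088]
tcp_rot: [[-0.599, -0.038, -0.8], [-0.024, 0.999, -0.03], [0.8, 0.001, -0.6]]
force: [0.8, -0.1, -2.1]
opening: 0.158
grasp_force: 30.0
```

```bash
python3 -c "
from h import *
tip();p,R=toolfor([.5872,-.1136,.0618],182);go(p,R)"
```

```text
t 14.1 j [-15.8, 58.0, 62.0, -15.3, 111.2, -106.7] p [ 0.5374 -0.1151  0.1088] zaz,el [-177.9  -36.8] y [-0.038  0.999  0.001] F [ 0.8 -0.1 -2.1] M [-0.03 -0.88  0.05] op 13.8 gf 30.0
tip [ 0.587  -0.1131  0.0619] az long 182.2 kx [-0.002  0.001 -1.   ]
t 14.1 j [-15.8, 58.0, 62.0, -15.3, 111.2, -106.7] p [ 0.5374 -0.1151  0.1088] zaz,el [-177.9  -36.8] y [-0.038  0.999  0.001] F [ 0.8 -0.1 -2.1] M [-0.03 -0.88  0.05] op 13.8 gf 30.0
shift [-0.002, -0.002, 0.0] turn [-0.001, -0.001, 0.002] mm [-0.2 -0.2  0.1] deg [-0.1 -0.1  0.2]
```

Call:
drive_tool([
  [0, -0.009, -0.004, 0.005, 0, 0, 0],
  [0, -0.016, -0.004, 0.01, 0, 0, 0],
  [0, -0.022, -0.004, 0.015, 0, 0, 0],
  [0, -0.022, -0.004, 0.015, 0, 0, 0],
])

```text
time_s: 14.5
position: [0.538, -0.116, 0.1054]
tcp_rot: [[-0.601, -0.038, -0.798], [-0.023, 0.999, -0.03], [0.799, 0.0, -0.602]]
force: [-2.0, -1.6, -1.9]
opening: 0.154
grasp_force: 30.0
```

```bash
python3 -c "
from h import *
tip()"
```

```text
t 14.5 j [-15.9, 58.2, 61.9, -15.3, 110.8, -106.7] p [ 0.538  -0.116   0.1054] zaz,el [-177.8  -37. ] y [-0.038  0.999  0.   ] F [-2.  -1.6 -1.9] M [-0.17 -0.49  0.13] op 13.4 gf 30.0
tip [ 0.5877 -0.1141  0.0587] az long 182.2 kx [ 0.001  0.    -1.   ]
```

The hex is entering with no vertical force. Continuing down in stages.

Call:
drive_tool([
  [0, -0.005, 0.003, 0.008, 0, 0, 0],
  [0, -0.015, 0.003, 0.015, 0, 0, 0],
  [0, -0.025, 0.003, 0.023, 0, 0, 0],
  [0, -0.038, 0.003, 0.033, 0, 0, 0],
  [0, -0.038, 0.003, 0.033, 0, 0, 0],
])

```text
time_s: 15.0
position: [0.5375, -0.1158, 0.0997]
tcp_rot: [[-0.601, -0.038, -0.799], [-0.023, 0.999, -0.03], [0.799, 0.0, -0.601]]
force: [-2.3, -2.9, 3.6]
opening: 0.158
grasp_force: 30.1
```

```bash
python3 -c "
from h import *
tip()"
```

```text
t 15.0 j [-15.9, 58.6, 62.0, -15.3, 110.4, -106.5] p [ 0.5375 -0.1158  0.0997] zaz,el [-177.8  -36.9] y [-0.038  0.999  0.   ] F [-2.3 -2.9  3.6] M [-0.4  -0.14  0.18] op 13.8 gf 30.1
tip [ 0.5872 -0.1139  0.053 ] az long 182.2 kx [-0.  0. -1.]
```

Call:
drive_tool([
  [0, 0.003, -0.006, 0.004, 0, 0, 0],
  [0, -0.007, -0.006, 0.011, 0, 0, 0],
  [0, -0.017, -0.006, 0.019, 0, 0, 0],
  [0, -0.027, -0.006, 0.026, 0, 0, 0],
  [0, -0.037, -0.006, 0.034, 0, 0, 0],
  [0, -0.037, -0.006, 0.034, 0, 0, 0],
])

```text
time_s: 15.6
position: [0.5352, -0.1156, 0.0956]
tcp_rot: [[-0.595, -0.037, -0.803], [-0.024, 0.999, -0.029], [0.803, 0.002, -0.596]]
force: [-5.4, -1.6, 9.0]
opening: 0.155
grasp_force: 30.0
```

```bash
python3 -c "
from h import *
tip()"
```

```text
t 15.6 j [-15.9, 58.9, 62.2, -15.3, 110.2, -106.5] p [ 0.5352 -0.1156  0.0956] zaz,el [-178.   -36.6] y [-0.037  0.999  0.002] F [-5.4 -1.6  9. ] M [-0.21  0.94 -0.08] op 13.5 gf 30.0
tip [ 0.5846 -0.1136  0.0485] az long 182.1 kx [-0.007  0.002 -1.   ]
```

Call:
drive_tool([
  [0, 0.005, -0.003, 0.007, 0, 0, 0],
  [0, 0.01, -0.003, 0.013, 0, 0, 0],
  [0, 0.01, -0.003, 0.013, 0, 0, 0],
])

```text
time_s: 15.9
position: [0.5346, -0.1158, 0.0949]
tcp_rot: [[-0.599, -0.037, -0.8], [-0.024, 0.999, -0.029], [0.8, 0.002, -0.6]]
force: [-1.7, 0.2, 6.3]
opening: 0.162
grasp_force: 30.0
```

```bash
python3 -c "
from h import *
tip()"
```

```text
t 15.9 j [-15.9, 58.8, 62.5, -15.2, 109.8, -106.5] p [ 0.5346 -0.1158  0.0949] zaz,el [-178.   -36.8] y [-0.037  0.999  0.002] F [-1.7  0.2  6.3] M [-0.09  0.41 -0.08] op 14.1 gf 30.0
tip [ 0.5842 -0.1139  0.0481] az long 182.2 kx [-0.002  0.002 -1.   ]
```

Call:
drive_tool([
  [0, -0.006, 0, 0.008, 0, 0, 0],
  [0, -0.013, 0, 0.013, 0, 0, 0],
  [0, -0.02, 0, 0.018, 0, 0, 0],
  [0, -0.02, 0, 0.018, 0, 0, 0],
])

```text
time_s: 16.3
position: [0.5333, -0.1159, 0.093]
tcp_rot: [[-0.596, -0.037, -0.802], [-0.024, 0.999, -0.028], [0.803, 0.002, -0.596]]
force: [-4.2, -0.6, 10.0]
opening: 0.157
grasp_force: 30.0
```

```bash
python3 -c "
from h import *
tip()"
```

```text
t 16.3 j [-16.0, 59.0, 62.6, -15.3, 109.8, -106.4] p [ 0.5333 -0.1159  0.093 ] zaz,el [-178.   -36.6] y [-0.037  0.999  0.002] F [-4.2 -0.6 10. ] M [-0.08  1.04 -0.14] op 13.7 gf 30.0
tip [ 0.5827 -0.114   0.0459] az long 182.1 kx [-0.006  0.002 -1.   ]
```

The tip reading has drifted 5 mm in -x as it went down, so the key has probably pivoted about 4° in the pads with its bend raised. I'll pitch the tool to bring the key upright.

Call:
drive_tool([
  [0, -0.005, 0, -0.007, 0, 0.015, 0],
  [0, -0.01, 0, -0.013, 0, 0.03, 0],
  [0, -0.015, 0, -0.02, 0, 0.045, 0],
  [0, -0.015, 0, -0.02, 0, 0.045, 0],
])

```text
time_s: 16.7
position: [0.5348, -0.1157, 0.0942]
tcp_rot: [[-0.534, -0.036, -0.845], [-0.021, 0.999, -0.03], [0.845, 0.002, -0.535]]
force: [-9.6, -1.7, 14.0]
opening: 0.156
grasp_force: 30.0
```

```bash
python3 -c "
from h import *
tip()
s=optics.capture('scene')
cv2.imwrite('pics/g6.png',cv2.convertScaleAbs(crop(s,160,200,100,80,6),alpha=1.8))"
```

```text
t 16.7 j [-15.6, 61.2, 59.8, -16.3, 114.5, -106.7] p [ 0.5348 -0.1157  0.0942] zaz,el [-178.   -32.3] y [-0.036  0.999  0.002] F [-9.6 -1.7 14. ] M [-0.09  1.84 -0.08] op 13.5 gf 30.0
tip [ 0.5806 -0.1139  0.0435] az long 182.1 kx [-0.081 -0.001 -0.997]
```

View pics/g6.png

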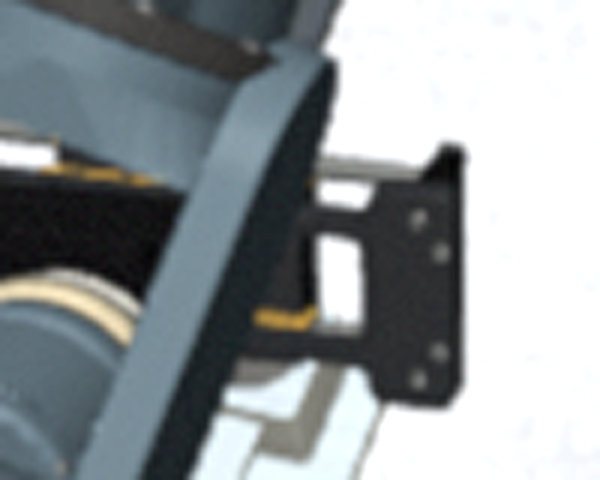

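The key isn't visible from here, so I'll unload the grip, let go, back away, and check the key numerically from depth.

Call:
drive_tool([
  [0, 0.016, 0, 0.002, 0, 0, 0],
  [0, 0.032, 0, 0.004, 0, 0, 0],
  [0, 0.032, 0, 0.004, 0, 0, 0],
  [20, 0.032, 0, 0.004, 0, 0, 0],
  [35, 0.032, 0, 0.004, 0, 0, 0],
  [50, 0.032, 0, 0.004, 0, 0, 0],
  [50, 0.032, 0, 0.004, 0, 0, 0],
  [50, 0.032, 0, 0.004, 0, 0, 0],
])

```text
time_s: 17.55
position: [0.5357, -0.1166, 0.0928]
tcp_rot: [[-0.547, -0.038, -0.836], [-0.022, 0.999, -0.032], [0.837, 0.001, -0.547]]
force: [-0.7, -0.6, -0.4]
opening: 0.503
grasp_force: 0.0
```

```bash
python3 -c "
from h import *
tip()"
```

```text
t 17.55 j [-15.7, 60.9, 60.1, -16.3, 113.6, -106.7] p [ 0.5357 -0.1166  0.0928] zaz,el [-177.8  -33.2] y [-0.038  0.999  0.001] F [-0.7 -0.6 -0.4] M [ 0.05 -0.45 -0.01] op 43.7 gf 0.0
tip [ 0.5822 -0.1147  0.0429] az long 182.2 kx [-0.066 -0.001 -0.998]
```

Call:
drive_tool([
  [60, 0.1, 0, -0.065, 0, 0, 0],
  [60, 0.2, 0, -0.13, 0, 0, 0],
  [60, 0.4, 0, -0.26, 0, 0, 0],
  [60, 0.6, 0, -0.4, 0, 0, 0],
  [60, 0.83, 0, -0.54, 0, 0, 0],
  [60, 0.83, 0, -0.54, 0, -0.1, 0],
  [60, 0.83, 0, -0.54, 0, -0.2, 0],
  [60, 0.83, 0, -0.54, 0, -0.3, 0],
])

```text
time_s: 18.35
position: [0.5365, -0.117, 0.2143]
tcp_rot: [[-0.861, -0.038, -0.508], [-0.033, 0.999, -0.02], [0.508, -0.001, -0.861]]
force: [-0.1, -1.6, -0.4]
opening: 0.692
grasp_force: 0.0
```

Call:
drive_tool([
  [40, -0.3, 0.3, -0.3, 0, -0.1, 0],
  [30, -0.6, 0.6, -0.6, 0, -0.2, 0],
  [20, -1, 1, -1, 0, -0.3, 0],
  [0, -1, 1, -1, 0, -0.3, 0],
  [0, -1, 1, -1, 0, -0.3, 0],
  [0, -1, 1, -1, 0, -0.3, 0],
])

```text
time_s: 18.95
position: [0.6962, 0.0106, 0.2549]
tcp_rot: [[-0.995, -0.041, -0.09], [-0.041, 0.999, -0.004], [0.09, 0.0, -0.996]]
force: [-0.2, 0.3, -1.3]
opening: 0.227
grasp_force: 0.0
```

```bash
cat >> h.py <<'E'
def cloud(c):
    v,u=np.mgrid[:480,:640];z=c["range_z"].astype(float)
    P=np.stack([(u-c["cx"])/c["fx"]*z,(v-c["cy"])/c["fy"]*z,z],-1)
    return (P-c["tvec"].ravel())@cv2.Rodrigues(c["rvec"])[0]
def keylook():
    for n in("top","scene"):
        c=optics.capture(n);W=cloud(c);ok=c["range_z"]>0
        r=np.hypot(W[...,0]-.59,W[...,1]+.113)
        k=W[ok&(r<.2)&(W[...,2]>.075)&(W[...,2]<.145)&(W[...,0]<.66)]
        if len(k)<30: print(n,"few",len(k));continue
        m=k.mean(0);d=np.linalg.svd(k-m)[2][0];d*=np.sign(d[0]) ;q=(k-m)@d
        e=np.array([k[(q>a)&(q<=b)].mean(0) for a,b in zip(np.linspace(q.min(),q.max(),7)[:-1],np.linspace(q.min(),q.max(),7)[1:])])
        l=k[q<np.percentile(q,60)];dl=np.linalg.svd(l-l.mean(0))[2][0];dl*=-np.sign(dl[0])
        print(n,len(k),"ext",q.min().round(3),q.max().round(3),"az",np.degrees(np.arctan2(dl[1],dl[0])).round(1)%360,"el",np.degrees(np.arcsin(dl[2])).round(1));print(e.round(3).tolist(),"top z",[np.percentile(k[(q>a)&(q<=a+.03),2],95).round(4) for a in np.arange(q.min(),q.max()-.02,.03)])
E
python3 -c "
from h import *
st();keylook()"
```

```text
t 18.95 j [-7.9, 36.8, 64.1, -0.9, 84.2, -100.1] p [0.6962 0.0106 0.2549] zaz,el [-177.7  -84.9] y [-0.041  0.999  0.   ] F [-0.2  0.3 -1.3] M [-0.02  0.07  0.02] op 19.7 gf 0.0
top few 0
scene few 0
```

Both views are probably blocked by the forearm; moving it aside.

Call:
drive_tool([
  [0, 0.4, 0.4, 0, 0, -0.06, 0],
  [0, 0.8, 0.8, 0, 0, -0.06, 0],
  [0, 1, 1, 0, 0, -0.06, 0],
  [0, 1, 1, 0, 0, -0.06, 0],
  [0, 1, 1, 0, 0, -0.06, 0],
])

```text
time_s: 19.55
position: [0.5686, 0.1255, 0.2646]
tcp_rot: [[-0.999, -0.04, -0.004], [-0.04, 0.999, 0.001], [0.004, 0.001, -1.0]]
force: [1.0, -0.3, 0.4]
opening: 0.009
grasp_force: 0.0
```

Call:
drive_tool([
  [0, 0, 0.4, 0, 0, 0, 0],
  [0, 0, 0.8, 0, 0, 0, 0],
  [0, 0, 1, 0, 0, 0, 0],
  [0, 0, 1, 0, 0, 0, 0],
])

```text
time_s: 19.95
position: [0.5681, 0.2461, 0.264]
tcp_rot: [[-0.999, -0.04, -0.001], [-0.04, 0.999, 0.001], [0.001, 0.001, -1.0]]
force: [-0.3, -1.0, -0.5]
opening: 0.006
grasp_force: 0.0
```

```bash
python3 -c "
from h import *
st();keylook()"
```

```text
t 19.95 j [13.1, 27.4, 80.2, 0.1, 72.5, -79.3] p [0.5681 0.2461 0.264 ] zaz,el [137.7 -89.9] y [-0.04   0.999  0.001] F [-0.3 -1.  -0.5] M [ 0.04  0.05 -0.  ] op 0.5 gf 0.0
top 810 ext -0.096 0.091 az 178.8 el -10.8
[[0.421, -0.109, 0.083], [0.451, -0.109, 0.088], [0.481, -0.11, 0.094], [0.512, -0.11, 0.101], [0.543, -0.111, 0.106], [0.575, -0.111, 0.105]] top z [np.float64(0.0863), np.float64(0.0925), np.float64(0.0984), np.float64(0.105), np.float64(0.1103), np.float64(0.1144)]
scene 593 ext -0.116 0.079 az 178.8 el -10.9
[[0.424, -0.109, 0.082], [0.453, -0.109, 0.087], [0.484, -0.111, 0.094], [0.517, -0.111, 0.1], [0.549, -0.112, 0.106], [0.585, -0.112, 0.1]] top z [np.float64(0.0863), np.float64(0.091), np.float64(0.097), np.float64(0.1024), np.float64(0.1086), np.float64(0.1136)]
```

The key stands in the socket about 6 mm short of fully down, sagging 10.8°, with the long arm at about 179°. I'll press its bend down gently from above with shut fingers.

Call:
drive_tool([
  [0, -0.01, -0.35, 0, 0, 0, 0],
  [0, -0.02, -0.7, 0, 0, 0, 0],
  [0, -0.02, -1, 0, 0, 0, 0],
  [0, -0.02, -1, 0, 0, 0, 0],
])

```text
time_s: 20.45
position: [0.5747, 0.1181, 0.2641]
tcp_rot: [[-1.0, -0.03, -0.003], [-0.03, 1.0, -0.002], [0.003, -0.002, -1.0]]
force: [0.5, 1.2, -0.0]
opening: 0.003
grasp_force: 0.0
```

Call:
drive_tool([
  [0, -0.01, -0.35, 0.2, 0, 0, 0],
  [0, -0.02, -0.7, 0.4, 0, 0, 0],
  [0, -0.02, -1, 0.6, 0, 0, 0],
  [0, -0.02, -1, 0.6, 0, 0, 0],
])

```text
time_s: 20.85
position: [0.5789, -0.0003, 0.1887]
tcp_rot: [[-0.999, -0.031, -0.009], [-0.031, 1.0, 0.0], [0.009, 0.0, -1.0]]
force: [-0.1, 0.8, -0.7]
opening: 0.01
grasp_force: 0.0
```

Call:
drive_tool([
  [0, -0.01, -0.35, 0, 0, 0, 0],
  [0, -0.02, -0.7, 0.1, 0, 0, 0],
  [0, -0.02, -1, 0.2, 0, 0, 0],
  [0, -0.02, -1, 0.3, 0, 0, 0],
  [0, -0.02, -1, 0.3, 0, 0, 0],
])

```text
time_s: 21.35
position: [0.5862, -0.1152, 0.1545]
tcp_rot: [[-0.999, -0.035, -0.006], [-0.035, 0.999, 0.003], [0.006, 0.003, -1.0]]
force: [-1.0, 1.4, -0.3]
opening: 0.002
grasp_force: 0.0
```

```bash
python3 -c "
from h import *
go([.590,-.1135,.120],toolR(2,-90))"
```

```text
t 21.35 j [-21.8, 33.0, 89.6, 0.0, 57.8, -113.9] p [ 0.5862 -0.1152  0.1545] zaz,el [154.9 -89.6] y [-0.035  0.999  0.003] F [-1.   1.4 -0.3] M [ 0.03  0.04 -0.01] op 0.2 gf 0.0
shift [-0.034, 0.012, 0.287] turn [0.002, -0.004, 0.0] mm [-4.1  1.4 34.4] deg [ 0.2 -0.3  0. ]
```

Call:
drive_tool([
  [0, -0.03, 0.012, 0.1, 0, 0, 0],
  [0, -0.03, 0.012, 0.2, 0, 0, 0],
  [0, -0.03, 0.012, 0.27, 0, 0, 0],
  [0, -0.03, 0.012, 0.29, 0, 0, 0],
  [0, -0.03, 0.012, 0.3, 0, 0, 0],
  [0, -0.03, 0.012, 0.31, 0, 0, 0],
  [0, -0.03, 0.012, 0.31, 0, 0, 0],
])

```text
time_s: 22.05
position: [0.591, -0.1131, 0.1189]
tcp_rot: [[-0.999, -0.038, -0.002], [-0.038, 0.999, 0.001], [0.002, 0.001, -1.0]]
force: [-0.9, -0.3, -0.2]
opening: 0.011
grasp_force: 0.0
```

Call:
drive_tool([
  [0, 0, 0, 0.01, 0, 0, 0],
  [0, 0, 0, 0.02, 0, 0, 0],
  [0, 0, 0, 0.02, 0, 0, 0],
])

```text
time_s: 22.35
position: [0.5907, -0.1131, 0.1163]
tcp_rot: [[-0.999, -0.038, -0.003], [-0.038, 0.999, 0.001], [0.003, 0.001, -1.0]]
force: [1.4, -0.4, 0.4]
opening: 0.004
grasp_force: 0.0
```

```bash
python3 -c "
from h import *
st()"
```

```text
t 22.35 j [-21.5, 36.2, 90.7, -0.0, 53.2, -113.6] p [ 0.5907 -0.1131  0.1163] zaz,el [161.4 -89.8] y [-0.038  0.999  0.001] F [ 1.4 -0.4  0.4] M [-0.01 -0.05 -0.07] op 0.4 gf 0.0
```

Step down with force reports.

Call:
drive_tool([
  [0, 0, 0, 0.01, 0, 0, 0],
  [0, 0, 0, 0.02, 0, 0, 0],
  [0, 0, 0, 0.02, 0, 0, 0],
])

```text
time_s: 22.65
position: [0.5906, -0.113, 0.1137]
tcp_rot: [[-0.999, -0.038, -0.003], [-0.038, 0.999, 0.001], [0.003, 0.001, -1.0]]
force: [-0.6, 0.2, 1.1]
opening: 0.004
grasp_force: 0.0
```

Call:
drive_tool([
  [0, 0, 0, 0.01, 0, 0, 0],
  [0, 0, 0, 0.02, 0, 0, 0],
  [0, 0, 0, 0.02, 0, 0, 0],
])

```text
time_s: 22.95
position: [0.5909, -0.1131, 0.1116]
tcp_rot: [[-0.999, -0.038, -0.003], [-0.038, 0.999, 0.001], [0.003, 0.001, -1.0]]
force: [1.0, -0.1, 2.1]
opening: 0.009
grasp_force: 0.5
```

```bash
python3 -c "
from h import *
st()"
```

```text
t 22.95 j [-21.5, 36.6, 90.9, -0.0, 52.6, -113.6] p [ 0.5909 -0.1131  0.1116] zaz,el [163.  -89.8] y [-0.038  0.999  0.001] F [ 1.  -0.1  2.1] M [ 0.05  0.01 -0.02] op 0.8 gf 0.5
```

Call:
drive_tool([
  [0, 0, 0, 0.01, 0, 0, 0],
  [0, 0, 0, 0.02, 0, 0, 0],
  [0, 0, 0, 0.02, 0, 0, 0],
])

```text
time_s: 23.25
position: [0.5912, -0.1134, 0.1107]
tcp_rot: [[-0.999, -0.038, -0.002], [-0.038, 0.999, 0.0], [0.002, 0.0, -1.0]]
force: [-1.1, 0.0, 10.0]
opening: 0.01
grasp_force: 3.7
```

Call:
drive_tool([
  [0, 0, 0, 0.01, 0, 0, 0],
  [0, 0, 0, 0.02, 0, 0, 0],
  [0, 0, 0, 0.02, 0, 0, 0],
])

```text
time_s: 23.55
position: [0.5927, -0.1136, 0.1077]
tcp_rot: [[-0.999, -0.038, 0.002], [-0.038, 0.999, -0.0], [-0.002, -0.001, -1.0]]
force: [3.2, -0.3, 1.0]
opening: 0.005
grasp_force: 1.7
```

```bash
python3 -c "
from h import *
st()"
```

```text
t 23.55 j [-21.5, 37.0, 90.9, 0.0, 52.0, -113.6] p [ 0.5927 -0.1136  0.1077] zaz,el [-13.6 -89.9] y [-0.038  0.999 -0.001] F [ 3.2 -0.3  1. ] M [-0.01 -0.47  0.  ] op 0.4 gf 1.7
```

Call:
drive_tool([
  [0, 0, 0, -0.3, 0, 0, 0],
  [0, 0, 0, -0.7, 0, 0, 0],
  [0, 0, 0.3, -1, 0, 0, 0],
  [0, 0, 0.7, -1, 0, 0, 0],
  [0, 0, 1, -1, 0, 0, 0],
  [0, 0, 1, -1, 0, 0, 0],
])

```text
time_s: 24.15
position: [0.5849, 0.0113, 0.2267]
tcp_rot: [[-0.999, -0.043, -0.005], [-0.043, 0.999, 0.003], [0.005, 0.003, -1.0]]
force: [-0.6, -0.0, -0.7]
opening: 0.005
grasp_force: 0.0
```

Call:
drive_tool([
  [0, 0, 0.4, 0, 0, 0, 0],
  [0, 0, 0.8, 0, 0, 0, 0],
  [0, 0, 1, 0, 0, 0, 0],
  [0, 0, 1, 0, 0, 0, 0],
])

```text
time_s: 24.55
position: [0.581, 0.1292, 0.2262]
tcp_rot: [[-0.999, -0.042, -0.005], [-0.042, 0.999, 0.001], [0.004, 0.002, -1.0]]
force: [0.6, -0.2, 1.2]
opening: 0.005
grasp_force: 0.0
```

```bash
python3 -c "
from h import *
st();keylook()"
```

```text
t 24.55 j [1.7, 27.8, 86.1, 0.1, 66.4, -90.7] p [0.581  0.1292 0.2262] zaz,el [163.5 -89.7] y [-0.042  0.999  0.002] F [ 0.6 -0.2  1.2] M [-0.    0.06  0.04] op 0.4 gf 0.0
top 790 ext -0.097 0.089 az 179.1 el -11.7
[[0.422, -0.109, 0.08], [0.451, -0.109, 0.086], [0.481, -0.11, 0.092], [0.511, -0.11, 0.098], [0.542, -0.111, 0.106], [0.574, -0.111, 0.105]] top z [np.float64(0.0838), np.float64(0.0905), np.float64(0.0963), np.float64(0.1025), np.float64(0.1102), np.float64(0.1134)]
scene 585 ext -0.114 0.076 az 179.0 el -11.7
[[0.424, -0.109, 0.079], [0.455, -0.109, 0.085], [0.485, -0.11, 0.091], [0.517, -0.111, 0.098], [0.547, -0.112, 0.105], [0.584, -0.112, 0.099]] top z [np.float64(0.0833), np.float64(0.0893), np.float64(0.0951), np.float64(0.1023), np.float64(0.1083), np.float64(0.113)]
```

The finger slid off and the key is still sagging, at 11.7°. A better approach is to grip right at the bend, on the screw axis, with the tool matched to the sag. Then I can level it and push straight down with no lever arm.

```bash
python3 -c "
from h import *
R=toolR(0.5,-78.5);g=np.array([.580,-.1130,.106])
go(g+R[:,2]*(H-.07),R)"
```

```text
t 24.65 j [1.5, 27.8, 86.1, -0.0, 66.4, -90.8] p [0.5816 0.1262 0.2263] zaz,el [-177.8  -89.8] y [-0.039  0.999  0.   ] F [ 0.7 -0.3 -0.1] M [-0.03  0.01  0.05] op 0.5 gf 0.0
shift [0.175, -1.989, 0.584] turn [0.002, -0.136, 0.02] mm [  21.  -238.7   70.1] deg [  0.2 -11.7   1.7]
```

Call:
drive_tool([
  [45, 0.05, -0.4, 0, 0, -0.05, 0],
  [45, 0.08, -0.8, 0, 0, -0.1, 0.01],
  [45, 0.08, -1, 0, 0, -0.136, 0.02],
  [45, 0.08, -1, 0, 0, -0.136, 0.02],
  [45, 0.08, -1, 0, 0, -0.136, 0.02],
])

```text
time_s: 25.15
position: [0.5768, 0.0045, 0.2269]
tcp_rot: [[-0.98, -0.005, 0.199], [-0.004, 1.0, 0.005], [-0.199, 0.004, -0.98]]
force: [0.2, 1.3, 1.1]
opening: 0.372
grasp_force: 0.0
```

```bash
python3 -c "
from h import *
R=toolR(0.5,-78.5);g=np.array([.580,-.1130,.106])
go(g+R[:,2]*(H-.07),R)"
```

```text
t 25.15 j [-12.1, 22.0, 97.7, 3.5, 49.2, -104.4] p [0.5768 0.0045 0.2269] zaz,el [  1.4 -78.5] y [-0.005  1.     0.004] F [0.2 1.3 1.1] M [ 0.06  0.17 -0.01] op 32.4 gf 0.0
shift [0.178, -0.982, 0.56] turn [0.002, -0.0, -0.003] mm [  21.4 -117.8   67.2] deg [ 0.2 -0.  -0.3]
```

Call:
drive_tool([
  [50, 0.1, -0.4, 0.1, 0, 0, 0],
  [50, 0.18, -0.8, 0.3, 0, 0, 0],
  [50, 0.18, -0.98, 0.5, 0, 0, 0],
  [50, 0.18, -0.98, 0.56, 0, 0, 0],
  [50, 0.18, -0.98, 0.56, 0, 0, 0],
  [50, 0.18, -0.98, 0.56, 0, 0, 0],
])

```text
time_s: 25.75
position: [0.5706, -0.1097, 0.1565]
tcp_rot: [[-0.98, -0.01, 0.2], [-0.009, 1.0, 0.006], [-0.2, 0.004, -0.98]]
force: [0.4, -0.0, 0.2]
opening: 0.574
grasp_force: 0.0
```

```bash
python3 -c "
from h import *
R=toolR(0.5,-78.5);g=np.array([.580,-.1130,.106])
go(g+R[:,2]*(H),R)"
```

```text
t 25.75 j [-24.6, 28.3, 101.0, 7.9, 40.7, -120.7] p [ 0.5706 -0.1097  0.1565] zaz,el [  1.8 -78.5] y [-0.01   1.     0.004] F [ 0.4 -0.   0.2] M [0.   0.11 0.02] op 49.9 gf 0.0
shift [0.008, -0.031, 0.583] turn [0.003, 0.0, 0.0] mm [ 0.9 -3.7 70. ] deg [0.3 0.  0. ]
```

Call:
drive_tool([
  [50, 0.008, -0.025, 0.15, 0, 0, 0],
  [50, 0.008, -0.025, 0.3, 0, 0, 0],
  [50, 0.008, -0.025, 0.45, 0, 0, 0],
  [40, 0.008, -0.025, 0.56, 0, 0, 0],
  [30, 0.008, -0.025, 0.58, 0, 0, 0],
  [26, 0.008, -0.025, 0.58, 0, 0, 0],
  [22, 0.008, -0.025, 0.58, 0, 0, 0],
  [22, 0.008, -0.025, 0.58, 0, 0, 0],
])

```text
time_s: 26.55
position: [0.5836, -0.1137, 0.0888]
tcp_rot: [[-0.979, -0.009, 0.201], [-0.008, 1.0, 0.005], [-0.201, 0.003, -0.98]]
force: [-0.4, -0.2, -0.4]
opening: 0.273
grasp_force: 0.0
```

```bash
python3 -c "
from h import *
R=toolR(0.5,-78.5);g=np.array([.580,-.1130,.106])
go(g+R[:,2]*(H),R)"
```

```text
t 26.55 j [-24.4, 35.5, 101.8, 9.4, 32.6, -122.4] p [ 0.5836 -0.1137  0.0888] zaz,el [  1.4 -78.4] y [-0.009  1.     0.003] F [-0.4 -0.2 -0.4] M [0.   0.1  0.03] op 23.8 gf 0.0
shift [0.001, 0.006, 0.009] turn [0.002, 0.001, -0.001] mm [0.1 0.7 1.1] deg [ 0.2  0.1 -0. ]
```

Straddled without contact. Closing the fingers.

Call:
drive_tool([
  [18, 0, 0, 0, 0, 0, 0],
  [16, 0, 0, 0, 0, 0, 0],
  [14, 0, 0, 0, 0, 0, 0],
  [10, 0, 0, 0, 0, 0, 0],
  [0, 0, 0, 0, 0, 0, 0],
  [0, 0, 0, 0, 0, 0, 0],
])

```text
time_s: 27.15
position: [0.5836, -0.1146, 0.0882]
tcp_rot: [[-0.98, -0.008, 0.201], [-0.007, 1.0, 0.004], [-0.201, 0.002, -0.98]]
force: [-2.2, -4.1, 2.5]
opening: 0.151
grasp_force: 29.9
```

```bash
python3 -c "
from h import *
s,p,R=st();g=p-R[:,2]*H;t=np.array([.5872,-.1136,.052]);
a=Ro.from_rotvec([0,np.radians(11),0]).as_matrix();Rt=a@R;pt=t+a@(p-t);go(pt,Rt)"
```

```text
t 27.15 j [-24.5, 35.5, 101.8, 9.3, 32.5, -122.4] p [ 0.5836 -0.1146  0.0882] zaz,el [  1.2 -78.4] y [-0.008  1.     0.002] F [-2.2 -4.1  2.5] M [-1.    0.36 -0.3 ] op 13.2 gf 29.9
t 27.15 j [-24.5, 35.5, 101.8, 9.3, 32.5, -122.4] p [ 0.5836 -0.1146  0.0882] zaz,el [  1.2 -78.4] y [-0.008  1.     0.002] F [-2.2 -4.1  2.5] M [-1.    0.36 -0.3 ] op 13.2 gf 29.9
shift [-0.057, -0.0, 0.011] turn [-0.001, 0.128, 0.001] mm [-6.8 -0.1  1.4] deg [-0.1 11.   0. ]
```

Call:
drive_tool([
  [0, -0.014, -0.004, 0.003, 0, 0.03, 0],
  [0, -0.028, -0.008, 0.005, 0, 0.06, 0],
  [0, -0.042, -0.01, 0.008, 0, 0.09, 0],
  [0, -0.057, -0.01, 0.01, 0, 0.125, 0],
  [0, -0.057, -0.01, 0.01, 0, 0.125, 0],
  [0, -0.057, -0.01, 0.01, 0, 0.125, 0],
])

```text
time_s: 27.75
position: [0.5889, -0.1146, 0.0871]
tcp_rot: [[-1.0, -0.009, 0.011], [-0.009, 1.0, 0.004], [-0.011, 0.004, -1.0]]
force: [-2.1, -3.1, -1.2]
opening: 0.158
grasp_force: 29.9
```

```bash
python3 -c "
from h import *
st();keylook()"
```

```text
t 27.75 j [-21.9, 38.4, 92.5, 0.6, 48.6, -112.9] p [ 0.5889 -0.1146  0.0871] zaz,el [ 21.3 -89.3] y [-0.009  1.     0.004] F [-2.1 -3.1 -1.2] M [-0.71  0.39 -0.07] op 13.7 gf 29.9
top few 4
scene 462 ext -0.11 0.082 az 179.1 el -3.3h.py:53: RuntimeWarning: Mean of empty slice.
  e=np.array([k[(q>a)&(q<=b)].mean(0) for a,b in zip(np.linspace(q.min(),q.max(),7)[:-1],np.linspace(q.min(),q.max(),7)[1:])])
  ret = um.true_divide(
Traceback (most recent call last):
  File "h.py", line 55, in keylook
    print(n,len(k),"ext",q.min().round(3),q.max().round(3),"az",np.degrees(np.arctan2(dl[1],dl[0])).round(1)%360,"el",np.degrees(np.arcsin(dl[2])).round(1));print(e.round(3).tolist(),"top z",[np.percentile(k[(q>a)&(q<=a+.03),2],95).round(4) for a in np.arange(q.min(),q.max()-.02,.03)])
                                                                                                                                                                                                ~~~~~~~~~~~~~^^^^^^^^^^^^^^^^^^^^^^^^^^
IndexError: index -1 is out of bounds for axis 0 with size 0
```

Nearly level. Adding 2° and pushing straight down.

Call:
drive_tool([
  [0, -0.003, -0.007, 0, 0, 0.024, 0],
  [0, -0.003, -0.007, 0.012, 0, 0.024, 0],
  [0, -0.003, -0.007, 0.024, 0, 0.024, 0],
  [0, -0.003, -0.007, 0.024, 0, 0.024, 0],
])

```text
time_s: 28.25
position: [0.5897, -0.115, 0.0845]
tcp_rot: [[-1.0, -0.008, -0.023], [-0.008, 1.0, 0.005], [0.023, 0.005, -1.0]]
force: [-2.2, -0.8, -3.7]
opening: 0.156
grasp_force: 29.9
```

Call:
drive_tool([
  [0, 0, 0, 0.012, 0, 0, 0],
  [0, 0, 0, 0.02, 0, 0, 0],
  [0, 0, 0, 0.02, 0, 0, 0],
])

```text
time_s: 28.55
position: [0.5898, -0.1151, 0.0827]
tcp_rot: [[-1.0, -0.008, -0.023], [-0.008, 1.0, 0.005], [0.023, 0.005, -1.0]]
force: [-3.3, -0.2, -0.6]
opening: 0.157
grasp_force: 29.9
```

```bash
python3 -c "
from h import *
st()"
```

```text
t 28.55 j [-21.6, 39.4, 90.9, -0.3, 51.0, -111.8] p [ 0.5898 -0.1151  0.0827] zaz,el [168.9 -88.6] y [-0.008  1.     0.005] F [-3.3 -0.2 -0.6] M [0.03 0.51 0.02] op 13.7 gf 29.9
```

It is sliding down freely. Continuing to the floor.

Call:
drive_tool([
  [0, 0.005, 0, 0.012, 0, 0, 0],
  [0, 0.005, 0, 0.02, 0, 0, 0],
  [0, 0.005, 0, 0.02, 0, 0, 0],
])

```text
time_s: 28.85
position: [0.59, -0.1152, 0.0825]
tcp_rot: [[-1.0, -0.008, -0.022], [-0.008, 1.0, 0.004], [0.021, 0.004, -1.0]]
force: [-5.3, 2.1, 11.9]
opening: 0.156
grasp_force: 30.0
```

Call:
drive_tool([
  [0, 0, 0, 0.01, 0, 0, 0],
  [0, 0, 0, 0.016, 0, 0, 0],
  [0, 0, 0, 0.016, 0, 0, 0],
])

```text
time_s: 29.15
position: [0.5901, -0.1153, 0.0823]
tcp_rot: [[-1.0, -0.008, -0.021], [-0.009, 1.0, 0.004], [0.021, 0.004, -1.0]]
force: [-8.6, 1.5, 22.2]
opening: 0.159
grasp_force: 30.0
```

```bash
python3 -c "
from h import *
st()"
```

```text
t 29.15 j [-21.6, 39.4, 91.0, -0.3, 50.8, -111.8] p [ 0.5901 -0.1153  0.0823] zaz,el [170.1 -88.8] y [-0.008  1.     0.004] F [-8.6  1.5 22.2] M [ 0.45  1.53 -0.03] op 13.8 gf 30.0
```

Firm floor contact at 22 N, so the key is seated. I'll unload, release, rise, and check.

Call:
drive_tool([
  [0, 0.012, 0, -0.02, 0, 0, 0],
  [0, 0.012, 0, -0.038, 0, 0, 0],
  [0, 0.012, 0, -0.038, 0, 0, 0],
  [20, 0.012, 0, -0.038, 0, 0, 0],
  [30, 0.012, 0, -0.038, 0, 0, 0],
  [40, 0.012, 0, -0.038, 0, 0, 0],
  [40, 0.012, 0, -0.038, 0, 0, 0],
  [40, 0.012, 0, -0.038, 0, 0, 0],
])

```text
time_s: 29.95
position: [0.5886, -0.1157, 0.083]
tcp_rot: [[-1.0, -0.008, -0.022], [-0.008, 1.0, 0.004], [0.022, 0.004, -1.0]]
force: [0.0, 0.2, -0.2]
opening: 0.443
grasp_force: 0.0
```

Call:
drive_tool([
  [40, 0, 0, -0.1, 0, 0, 0],
  [40, 0, 0, -0.3, 0, 0, 0],
  [40, 0, 0, -0.6, 0, 0, 0],
  [40, 0.3, 0, -0.6, 0, 0, 0],
  [40, 0.7, 0, -0.6, 0, 0, 0],
  [40, 1, 0, -0.6, 0, 0, 0],
  [40, 1, 0, -0.6, 0, 0, 0],
])

```text
time_s: 30.65
position: [0.4641, -0.115, 0.1581]
tcp_rot: [[-1.0, -0.007, -0.029], [-0.007, 1.0, 0.007], [0.029, 0.007, -1.0]]
force: [0.3, -0.3, -0.1]
opening: 0.458
grasp_force: 0.0
```

Run:
```python
from h import *
st()
for n in("top","scene"):
    c=optics.capture(n);W=cloud(c);k=W[(c["range_z"]>0)&(abs(W[...,1]+.113)<.03)&(W[...,2]>.078)&(W[...,2]<.118)&(W[...,0]<.61)&(W[...,0]>.4)]
    print(n,len(k))
    for x in np.arange(.4,.61,.02):
        q=k[abs(k[:,0]-x)<.01]
        if len(q)>5: print(x.round(2),len(q),q[:,1].mean().round(4),np.percentile(q[:,2],[50,95]).round(4))
```

```text
t 30.65 j [-27.1, 25.4, 105.4, -0.5, 50.9, -117.1] p [ 0.4641 -0.115   0.1581] zaz,el [167.  -88.3] y [-0.007  1.     0.007] F [ 0.3 -0.3 -0.1] M [ 0.03 -0.01 -0.01] op 39.8 gf 0.0
top 403
0.4 10 -0.1094 [0.0894 0.0915]
0.42 56 -0.1084 [0.0911 0.0944]
0.52 72 -0.1108 [0.1021 0.1054]
0.54 86 -0.1112 [0.1035 0.1077]
0.56 81 -0.1116 [0.1053 0.1088]
0.58 85 -0.1114 [0.1053 0.1096]
0.6 13 -0.111 [0.0918 0.0996]
scene 596
0.42 33 -0.1076 [0.0913 0.0949]
0.44 56 -0.1095 [0.0931 0.0979]
0.46 55 -0.1102 [0.0949 0.098 ]
0.48 56 -0.1103 [0.0973 0.1015]
0.5 59 -0.1111 [0.0988 0.1027]
0.52 66 -0.1113 [0.1008 0.1051]
0.54 62 -0.1121 [0.103  0.1075]
0.56 66 -0.1125 [0.1046 0.1089]
0.58 78 -0.1125 [0.1055 0.11  ]
0.6 65 -0.1127 [0.0923 0.1032]
```

Seated: bend top at 0.1096 m and a 5° sag. Next I'll straddle the long arm 162 mm from the axis with the jaws open 30 mm and push it round.

```bash
cat >> h.py <<'E'
def push(a,off,z=.073,r=.162):
    C=np.array([.5872,-.1136]);u=azv(a)[:2];t=np.array([u[1],-u[0]])
    xy=C+r*u+off*t;return np.array([xy[0],xy[1],z]),toolR(a-180,-90)
E
python3 -c "
from h import *
go(*push(179,.003));go(*push(179,.003,z=.12))"
```

```text
t 30.75 j [-27.0, 25.5, 104.8, -0.5, 50.8, -117.1] p [ 0.4704 -0.1172  0.1588] zaz,el [172.  -88.8] y [-0.008  1.     0.003] F [ 0.8 -0.  -0.7] M [-0.02 -0.01  0.  ] op 39.7 gf 0.0
shift [0.361, 0.08, 0.723] turn [0.002, -0.013, 0.017] mm [43.3  9.6 86.7] deg [ 0.2 -1.2  1.4]
t 30.75 j [-27.0, 25.5, 104.8, -0.5, 50.8, -117.1] p [ 0.4704 -0.1172  0.1588] zaz,el [172.  -88.8] y [-0.008  1.     0.003] F [ 0.8 -0.  -0.7] M [-0.02 -0.01  0.  ] op 39.7 gf 0.0
shift [0.369, 0.081, 0.331] turn [0.002, -0.013, 0.017] mm [44.2  9.7 39.7] deg [ 0.2 -1.2  1.4]
```

Call:
drive_tool([
  [30, 0.2, 0.08, 0, 0, -0.013, 0.017],
  [30, 0.36, 0.08, 0, 0, -0.013, 0.017],
  [30, 0.36, 0.08, 0.1, 0, -0.013, 0.017],
  [30, 0.36, 0.08, 0.3, 0, -0.013, 0.017],
  [30, 0.36, 0.08, 0.5, 0, -0.013, 0.017],
  [30, 0.36, 0.08, 0.65, 0, -0.013, 0.017],
  [30, 0.36, 0.08, 0.72, 0, -0.013, 0.017],
  [30, 0.36, 0.08, 0.72, 0, -0.013, 0.017],
])

```text
time_s: 31.55
position: [0.4259, -0.1076, 0.0715]
tcp_rot: [[-1.0, 0.017, -0.003], [0.017, 1.0, 0.004], [0.003, 0.004, -1.0]]
force: [-0.6, -0.5, -0.6]
opening: 0.346
grasp_force: 0.0
```

```bash
python3 -c "
from h import *
for a in (179,174,169,164): go(*push(a,.008))"|grep -v '^t .*zzz'
```

```text
t 31.55 j [-28.9, 32.5, 115.6, 0.2, 32.1, -118.1] p [ 0.4259 -0.1076  0.0715] zaz,el [128.5 -89.7] y [0.017 1.    0.004] F [-0.6 -0.5 -0.6] M [ 0.03  0.05 -0.  ] op 30.1 gf 0.0
shift [0.005, 0.04, -0.012] turn [0.003, -0.002, 0.0] mm [ 0.6  4.8 -1.5] deg [ 0.2 -0.2  0. ]
t 31.55 j [-28.9, 32.5, 115.6, 0.2, 32.1, -118.1] p [ 0.4259 -0.1076  0.0715] zaz,el [128.5 -89.7] y [0.017 1.    0.004] F [-0.6 -0.5 -0.6] M [ 0.03  0.05 -0.  ] op 30.1 gf 0.0
shift [-0.006, 0.158, -0.012] turn [0.002, -0.002, 0.059] mm [-0.7 18.9 -1.4] deg [ 0.2 -0.2  5. ]
t 31.55 j [-28.9, 32.5, 115.6, 0.2, 32.1, -118.1] p [ 0.4259 -0.1076  0.0715] zaz,el [128.5 -89.7] y [0.017 1.    0.004] F [-0.6 -0.5 -0.6] M [ 0.03  0.05 -0.  ] op 30.1 gf 0.0
shift [-0.027, 0.274, -0.011] turn [0.002, -0.002, 0.117] mm [-3.3 32.9 -1.4] deg [ 0.2 -0.2 10. ]
t 31.55 j [-28.9, 32.5, 115.6, 0.2, 32.1, -118.1] p [ 0.4259 -0.1076  0.0715] zaz,el [128.5 -89.7] y [0.017 1.    0.004] F [-0.6 -0.5 -0.6] M [ 0.03  0.05 -0.  ] op 30.1 gf 0.0
shift [-0.059, 0.387, -0.011] turn [0.002, -0.002, 0.175] mm [-7.  46.5 -1.3] deg [ 0.2 -0.2 15. ]
```

Call:
drive_tool([
  [30, 0, 0.04, -0.01, 0, 0, 0],
  [30, 0, 0.07, -0.01, 0, 0, 0.015],
  [30, -0.003, 0.1, -0.01, 0, 0, 0.03],
  [30, -0.005, 0.13, -0.01, 0, 0, 0.045],
  [30, -0.006, 0.158, -0.01, 0, 0, 0.059],
])

```text
time_s: 32.05
position: [0.428, -0.0895, 0.0749]
tcp_rot: [[-0.994, 0.105, 0.002], [0.105, 0.994, 0.0], [-0.002, 0.001, -1.0]]
force: [-0.2, -5.4, 1.5]
opening: 0.343
grasp_force: 2.6
```

```bash
python3 -c "
from h import *
go(*push(174,.008))
for a in (169,164):go(*push(a,.008))"
```

```text
t 32.05 j [-26.6, 32.0, 116.0, 0.1, 31.9, -110.6] p [ 0.428  -0.0895  0.0749] zaz,el [ 12.1 -89.9] y [0.105 0.994 0.001] F [-0.2 -5.4  1.5] M [-0.88  0.02  0.01] op 29.9 gf 2.6
shift [0.01, 0.006, 0.015] turn [0.0, 0.001, -0.001] mm [1.2 0.7 1.8] deg [ 0.   0.1 -0.1]
t 32.05 j [-26.6, 32.0, 116.0, 0.1, 31.9, -110.6] p [ 0.428  -0.0895  0.0749] zaz,el [ 12.1 -89.9] y [0.105 0.994 0.001] F [-0.2 -5.4  1.5] M [-0.88  0.02  0.01] op 29.9 gf 2.6
shift [-0.001, 0.123, 0.015] turn [0.0, 0.001, 0.058] mm [-0.1 14.8  1.9] deg [0.  0.1 4.9]
t 32.05 j [-26.6, 32.0, 116.0, 0.1, 31.9, -110.6] p [ 0.428  -0.0895  0.0749] zaz,el [ 12.1 -89.9] y [0.105 0.994 0.001] F [-0.2 -5.4  1.5] M [-0.88  0.02  0.01] op 29.9 gf 2.6
shift [-0.022, 0.239, 0.016] turn [0.001, 0.001, 0.116] mm [-2.7 28.7  1.9] deg [0.  0.1 9.9]
```

Call:
drive_tool([
  [30, 0.005, 0.03, 0, 0, 0, 0.015],
  [30, 0.003, 0.06, 0, 0, 0, 0.03],
  [30, 0.001, 0.09, 0, 0, 0, 0.043],
  [30, 0, 0.12, 0, 0, 0, 0.058],
  [30, -0.005, 0.15, 0, 0, 0, 0.073],
  [30, -0.01, 0.18, 0, 0, 0, 0.088],
  [30, -0.015, 0.21, 0, 0, 0, 0.102],
  [30, -0.022, 0.24, 0, 0, 0, 0.116],
])

```text
time_s: 32.85
position: [0.4345, -0.063, 0.0749]
tcp_rot: [[-0.962, 0.275, 0.003], [0.275, 0.962, -0.002], [-0.004, -0.001, -1.0]]
force: [-0.7, -12.5, 1.3]
opening: 0.346
grasp_force: 6.2
```

```bash
python3 -c "
from h import *
go(*push(164,.008))
for a in (159,154):go(*push(a,.008))"
```

```text
t 32.85 j [-22.9, 32.0, 115.8, -0.1, 31.9, -96.9] p [ 0.4345 -0.063   0.0749] zaz,el [-31.9 -89.8] y [ 0.275  0.962 -0.001] F [ -0.7 -12.5   1.3] M [-2.18  0.2   0.08] op 30.1 gf 6.2
shift [0.011, 0.012, 0.016] turn [-0.001, 0.003, 0.001] mm [1.3 1.4 1.9] deg [-0.1  0.2  0.1]
t 32.85 j [-22.9, 32.0, 115.8, -0.1, 31.9, -96.9] p [ 0.4345 -0.063   0.0749] zaz,el [-31.9 -89.8] y [ 0.275  0.962 -0.001] F [ -0.7 -12.5   1.3] M [-2.18  0.2   0.08] op 30.1 gf 6.2
shift [-0.0, 0.129, 0.016] turn [-0.001, 0.003, 0.059] mm [-0.  15.5  1.9] deg [-0.1  0.2  5.1]
t 32.85 j [-22.9, 32.0, 115.8, -0.1, 31.9, -96.9] p [ 0.4345 -0.063   0.0749] zaz,el [-31.9 -89.8] y [ 0.275  0.962 -0.001] F [ -0.7 -12.5   1.3] M [-2.18  0.2   0.08] op 30.1 gf 6.2
shift [-0.022, 0.245, 0.016] turn [-0.001, 0.003, 0.117] mm [-2.6 29.4  1.9] deg [-0.   0.2 10.1]
```

Steady 12.5 N, so the screw is turning. Another 10°.

Call:
drive_tool([
  [30, 0.005, 0.03, 0, 0, 0, 0.015],
  [30, 0.003, 0.06, 0, 0, 0, 0.03],
  [30, 0.001, 0.09, 0, 0, 0, 0.043],
  [30, 0, 0.12, 0, 0, 0, 0.058],
  [30, -0.005, 0.15, 0, 0, 0, 0.073],
  [30, -0.01, 0.18, 0, 0, 0, 0.088],
  [30, -0.015, 0.21, 0, 0, 0, 0.102],
  [30, -0.022, 0.24, 0, 0, 0, 0.116],
])

```text
time_s: 33.65
position: [0.446, -0.0364, 0.075]
tcp_rot: [[-0.9, 0.436, 0.005], [0.436, 0.9, -0.003], [-0.006, -0.0, -1.0]]
force: [-0.0, -14.6, 0.6]
opening: 0.346
grasp_force: 6.2
```

```bash
python3 -c "
from h import *
go(*push(154,.008))
for a in (151.5,149):go(*push(a,.008))"
```

```text
t 33.65 j [-19.0, 32.3, 114.7, -0.1, 32.6, -83.0] p [ 0.446  -0.0364  0.075 ] zaz,el [-27.  -89.7] y [ 0.436  0.9   -0.   ] F [ -0.  -14.6   0.6] M [-2.37 -0.01  0.13] op 30.1 gf 6.2
shift [0.01, 0.004, 0.017] turn [-0.0, 0.004, 0.001] mm [1.2 0.5 2. ] deg [-0.   0.3  0.1]
t 33.65 j [-19.0, 32.3, 114.7, -0.1, 32.6, -83.0] p [ 0.446  -0.0364  0.075 ] zaz,el [-27.  -89.7] y [ 0.436  0.9   -0.   ] F [ -0.  -14.6   0.6] M [-2.37 -0.01  0.13] op 30.1 gf 6.2
shift [0.006, 0.063, 0.017] turn [0.0, 0.004, 0.031] mm [0.7 7.5 2. ] deg [0.  0.3 2.6]
t 33.65 j [-19.0, 32.3, 114.7, -0.1, 32.6, -83.0] p [ 0.446  -0.0364  0.075 ] zaz,el [-27.  -89.7] y [ 0.436  0.9   -0.   ] F [ -0.  -14.6   0.6] M [-2.37 -0.01  0.13] op 30.1 gf 6.2
shift [-0.001, 0.121, 0.017] turn [0.0, 0.004, 0.06] mm [-0.1 14.6  2. ] deg [0.  0.3 5.1]
```

Call:
drive_tool([
  [30, 0.003, 0.025, 0, 0, 0, 0.012],
  [30, 0.002, 0.05, 0, 0, 0, 0.024],
  [30, 0.001, 0.075, 0, 0, 0, 0.036],
  [30, 0, 0.1, 0, 0, 0, 0.048],
])

```text
time_s: 34.05
position: [0.4519, -0.0259, 0.0751]
tcp_rot: [[-0.866, 0.5, 0.007], [0.5, 0.866, -0.003], [-0.007, 0.001, -1.0]]
force: [1.6, -15.0, -0.5]
opening: 0.349
grasp_force: 6.1
```

Call:
drive_tool([
  [30, 0, 0.01, 0, 0, 0, 0.005],
  [30, 0, 0.02, 0, 0, 0, 0.01],
])

```text
time_s: 34.25
position: [0.4532, -0.0238, 0.0752]
tcp_rot: [[-0.859, 0.512, 0.007], [0.512, 0.859, -0.003], [-0.008, 0.001, -1.0]]
force: [0.6, -14.4, -0.5]
opening: 0.35
grasp_force: 5.9
```

```bash
python3 -c "
from h import *
go(*push(149,.008))"
```

```text
t 34.25 j [-17.1, 32.5, 113.9, -0.1, 33.2, -76.2] p [ 0.4532 -0.0238  0.0752] zaz,el [-24.5 -89.6] y [0.512 0.859 0.001] F [  0.6 -14.4  -0.5] M [-2.48 -0.23  0.15] op 30.4 gf 5.9
shift [0.008, 0.0, 0.018] turn [0.001, 0.005, 0.002] mm [0.9 0.1 2.2] deg [0.  0.4 0.2]
```

Call:
drive_tool([
  [30, -0.01, 0.012, 0, 0, 0, 0.006],
  [30, -0.015, 0.022, 0, 0, 0, 0.012],
  [30, -0.015, 0.033, 0, 0, 0, 0.017],
  [30, -0.015, 0.033, 0, 0, 0, 0.017],
])

```text
time_s: 34.65
position: [0.4553, -0.0208, 0.075]
tcp_rot: [[-0.846, 0.534, 0.004], [0.534, 0.846, -0.002], [-0.004, 0.0, -1.0]]
force: [-0.1, -12.4, 0.8]
opening: 0.346
grasp_force: 5.8
```

Call:
drive_tool([
  [30, -0.008, 0.012, 0, 0, 0, 0.006],
  [30, -0.012, 0.022, 0, 0, 0, 0.012],
  [30, -0.013, 0.032, 0, 0, 0, 0.017],
  [30, -0.014, 0.04, 0, 0, 0, 0.021],
  [30, -0.014, 0.04, 0, 0, 0, 0.021],
])

```text
time_s: 35.15
position: [0.4579, -0.0172, 0.0748]
tcp_rot: [[-0.828, 0.56, 0.001], [0.56, 0.828, -0.001], [-0.002, -0.0, -1.0]]
force: [-0.9, -12.0, 0.6]
opening: 0.346
grasp_force: 5.8
```

Call:
drive_tool([
  [30, -0.004, 0.012, 0, 0, 0, 0.006],
  [30, -0.006, 0.022, 0, 0, 0, 0.012],
  [30, -0.008, 0.032, 0, 0, 0, 0.017],
  [30, -0.008, 0.038, 0, 0, 0, 0.02],
  [30, -0.008, 0.038, 0, 0, 0, 0.02],
])

```text
time_s: 35.65
position: [0.4605, -0.0137, 0.0746]
tcp_rot: [[-0.811, 0.585, -0.001], [0.585, 0.811, -0.001], [0.0, -0.001, -1.0]]
force: [-2.1, -12.8, 0.0]
opening: 0.344
grasp_force: 5.8
```

Call:
drive_tool([
  [30, -0.002, 0.012, 0, 0, 0, 0.006],
  [30, -0.003, 0.022, 0, 0, 0, 0.012],
  [30, -0.004, 0.032, 0, 0, 0, 0.017],
  [30, -0.004, 0.038, 0, 0, 0, 0.02],
  [30, -0.004, 0.038, 0, 0, 0, 0.02],
])

```text
time_s: 36.15
position: [0.4633, -0.0103, 0.0746]
tcp_rot: [[-0.793, 0.609, -0.001], [0.609, 0.793, -0.001], [0.0, -0.001, -1.0]]
force: [-2.4, -13.0, 1.5]
opening: 0.343
grasp_force: 5.8
```

Call:
drive_tool([
  [30, -0.001, 0.01, 0, 0, 0, 0.005],
  [30, -0.002, 0.02, 0, 0, 0, 0.01],
  [30, -0.002, 0.03, 0, 0, 0, 0.015],
  [30, -0.002, 0.03, 0, 0, 0, 0.015],
])

```text
time_s: 36.55
position: [0.4656, -0.0076, 0.0746]
tcp_rot: [[-0.78, 0.626, -0.001], [0.626, 0.78, -0.001], [0.001, -0.001, -1.0]]
force: [-2.4, -13.0, 1.4]
opening: 0.346
grasp_force: 5.8
```

Call:
drive_tool([
  [30, -0.001, 0.01, 0, 0, 0, 0.005],
  [30, -0.002, 0.02, 0, 0, 0, 0.01],
  [30, -0.002, 0.03, 0, 0, 0, 0.015],
  [30, -0.002, 0.036, 0, 0, 0, 0.019],
  [30, -0.002, 0.036, 0, 0, 0, 0.019],
])

```text
time_s: 37.05
position: [0.4683, -0.0045, 0.0746]
tcp_rot: [[-0.762, 0.648, -0.002], [0.648, 0.762, -0.001], [0.001, -0.002, -1.0]]
force: [-3.0, -13.7, 0.5]
opening: 0.346
grasp_force: 6.1
```

Call:
drive_tool([
  [30, 0, 0.006, 0, 0, 0, 0.003],
  [30, 0, 0.012, 0, 0, 0, 0.006],
])

```text
time_s: 37.25
position: [0.4691, -0.0037, 0.0745]
tcp_rot: [[-0.756, 0.655, -0.002], [0.655, 0.756, -0.001], [0.001, -0.002, -1.0]]
force: [-2.1, -15.0, 0.7]
opening: 0.343
grasp_force: 6.8
```

Call:
drive_tool([
  [30, 0, 0.006, 0, 0, 0, 0.003],
  [30, 0, 0.012, 0, 0, 0, 0.006],
])

```text
time_s: 37.45
position: [0.4699, -0.0028, 0.0745]
tcp_rot: [[-0.75, 0.661, -0.003], [0.661, 0.75, -0.002], [0.001, -0.003, -1.0]]
force: [-3.6, -15.5, 1.0]
opening: 0.342
grasp_force: 7.3
```

Call:
drive_tool([
  [30, 0, 0.004, 0, 0, 0, 0.002],
  [30, 0, 0.007, 0, 0, 0, 0.003],
])

```text
time_s: 37.65
position: [0.4704, -0.0023, 0.0745]
tcp_rot: [[-0.747, 0.664, -0.003], [0.664, 0.747, -0.002], [0.001, -0.003, -1.0]]
force: [-3.7, -16.6, 1.9]
opening: 0.344
grasp_force: 7.5
```

The force now climbs with each small step (13→17 N) where it was constant before, so the screw is at its stop. A last small firm push, then back off, open and rise clear.

Call:
drive_tool([
  [30, 0, 0.008, 0, 0, 0, 0.004],
  [30, 0, 0.016, 0, 0, 0, 0.008],
  [30, 0, 0.022, 0, 0, 0, 0.01],
  [30, 0, 0.022, 0, 0, 0, 0.01],
  [30, 0, 0.022, 0, 0, 0, 0.01],
])

```text
time_s: 38.15
position: [0.4718, -0.0008, 0.0745]
tcp_rot: [[-0.738, 0.675, -0.003], [0.675, 0.738, -0.002], [0.001, -0.004, -1.0]]
force: [-4.8, -18.6, 0.3]
opening: 0.344
grasp_force: 8.3
```

Call:
drive_tool([
  [30, 0, -0.02, 0, 0, 0, 0],
  [40, 0, -0.05, 0, 0, 0, 0],
  [50, 0, -0.07, 0, 0, 0, 0],
  [60, 0, -0.07, 0, 0, 0, 0],
  [60, 0, -0.07, 0, 0, 0, 0],
  [60, 0, -0.07, -0.1, 0, 0, 0],
  [60, 0, -0.07, -0.3, 0, 0, 0],
  [60, 0, -0.07, -0.6, 0, 0, 0],
])

```text
time_s: 38.95
position: [0.4648, -0.0027, 0.1456]
tcp_rot: [[-0.734, 0.679, -0.008], [0.679, 0.734, 0.006], [0.009, -0.001, -1.0]]
force: [-0.2, 1.1, -1.3]
opening: 0.681
grasp_force: 0.0
```

Call:
drive_tool([
  [60, 0, 0, -0.4, 0, 0, 0],
  [60, 0, 0.4, -0.8, 0, 0, 0],
  [60, 0, 0.8, -0.8, 0, 0, 0],
  [60, 0, 1, -0.8, 0, 0, 0],
  [60, 0, 1, -0.8, 0, 0, 0],
  [60, 0, 1, -0.8, 0, 0, 0],
])

```text
time_s: 39.55
position: [0.5473, 0.0852, 0.2418]
tcp_rot: [[-0.736, 0.677, -0.004], [0.677, 0.736, 0.004], [0.006, 0.0, -1.0]]
force: [-0.7, -0.6, -0.1]
opening: 0.691
grasp_force: 0.0
```

Run:
```python
from h import *
st()
for n in("top","scene"):
    c=optics.capture(n);W=cloud(c);k=W[(c["range_z"]>0)&(np.hypot(W[...,0]-.588,W[...,1]+.113)<.2)&(W[...,2]>.078)&(W[...,2]<.125)&(W[...,0]<.61)]
    if len(k)<20: print(n,len(k));continue
    r=np.hypot(k[:,0]-.588,k[:,1]+.1125)
    for a in np.arange(0,.19,.03):
        q=k[(r>=a)&(r<a+.03)]
        if len(q)>5: m=q.mean(0);print(n,a.round(2),len(q),m.round(4),np.percentile(q[:,2],95).round(4),np.degrees(np.arctan2(m[1]+.1125,m[0]-.588)).round(1))
```

```text
t 39.55 j [-2.8, 23.5, 91.0, 0.2, 65.8, -50.3] p [0.5473 0.0852 0.2418] zaz,el [137.3 -89.7] y [0.677 0.736 0.   ] F [-0.7 -0.6 -0.1] M [-0.03 -0.01  0.01] op 60.1 gf 0.0
top 0.0 127 [ 0.5779 -0.1033  0.1042] 0.1101 137.8
top 0.03 120 [ 0.5512 -0.0879  0.1039] 0.1077 146.3
top 0.06 19 [ 0.5316 -0.0811  0.1018] 0.1055 150.9
top 0.15 10 [ 0.4515 -0.0216  0.0907] 0.0955 146.3
scene 0.0 183 [ 0.584  -0.1044  0.1   ] 0.1088 116.3
scene 0.03 111 [ 0.5521 -0.0854  0.1022] 0.1068 143.0
scene 0.06 105 [ 0.5263 -0.0703  0.0991] 0.1048 145.6
scene 0.09 104 [ 0.5003 -0.0545  0.0962] 0.1014 146.5
scene 0.12 98 [ 0.4744 -0.0389  0.0929] 0.0977 147.0
scene 0.15 82 [ 0.4504 -0.0247  0.0901] 0.0946 147.4
```

The key is seated (bend top 0.110 m) with the long arm at about 149°, the angle predicted for the stop. The robot is clear, so I'm handing in.

```bash
python3 -c "
from rig import order
print(order.hand_in())"
```

```text
the job is handed in; nothing more can be done
None
```

The job is handed in, but no verdict came back: the screw felt solid at its stop (19 N wrist force at most), and depth readings showed the key seated at about 149°, the predicted stop angle, with the robot clear.

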